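# Put away the washed fittings and hang up the wash baskets

## Robot

A 6-joint arm with a two-finger parallel gripper is mounted at the origin on the work surface. World frame = base frame: x ahead of the robot, y to its left, z up, the work surface at z = 0. Lengths are in mm, angles in rad, forces in N, time in s.
With the tool pointing down it reaches from about 400 to 925 mm from the base axis. Payload 12.5 kg.
Tool frame: the origin (TCP) lies midway between the tips of the shut fingers; the grasp point (between the pads) lies 19 mm behind it; z points along the fingers, y is the line along which they close (so a half turn about z gives the same grasp; the last joint's range is limited). The gripper opens to 95 mm and grips with 3 to 60 N. Pads are 20 mm wide; open, the fingers measure 119 mm over their backs; the gripper's body (75 mm by 180 mm) begins 59 mm behind the grasp point.
Start: joints at [-1.395, 0.491, 1.559, -0, 1.092, -0.106], TCP at [173.826, -600.359, 214.661] pointing down, gripper open.
Joint ranges: [-3.1, 3.1], [-0.84, 2.19], [0.05, 2.79], [-1.13, 4.28], [0.06, 2.93], [-2.69, 2.69]. Speed limits (rad/s): [2.22, 2.22, 2.79, 3.14, 3.14, 3.14].

## Interface

Orientations are given as [roll, pitch, yaw] about the fixed x, y, z axes, in that order (R = Rz(yaw) Ry(pitch) Rx(roll)).
In Python, from cell import env gives the robot as it stands.
- The arm moves only by the tool arm_command, never from a script. Its argument "targets" is a list of rows, each a list of 5 numbers: the shift along the tool's x, y, z in mm, then the turn about the tool's z in degrees, then the opening, from 0 (shut) to 1 (fully open). In form: [[tx, ty, tz, roll, fingers], ...]. A call has 1 to 5 rows; each row is the pose to reach, as a shift and turn from the pose commanded when the call began, along the tool's axes at that moment; what a row does not reach only later rows make up. A row lasts 1/10 s, in which the tool goes at most 50 mm and 8.59 degrees, less where a joint would pass 70% of its speed; a pose out of reach is approached as far as the arm can. A call with a gripper value outside its range is refused whole. The fingers move at their own pace and stop on an object; the grip force is fixed at half the most. Time passes only in rows, so rows that repeat a pose let the fingers close. It gives the time, the measured TCP pose, the force, the opening and the grip force at its end, in the units of the state.
- env.state(): the state, without advancing time (a new reading comes with each control period).
- env.read_camera(name): name is "scene" or "top" or "wrist"; returns a dict with "frame" (400x640x3 uint8, red, green, blue), "vertical_fov" (degrees; the focal length in pixels is half the picture's height over the tangent of half this angle, whatever the lens; pixels are square), "cx", "cy" (the principal point, pixels), "k1" (the pictures are not rectified: a ray, as slopes to the right and down, at radius r is drawn at 1 + k1 r^2 times it, then the intrinsics apply), "world_from_camera" (4x4, takes a point from camera to world coordinates); the wrist camera has in their place "hand_eye" (4x4, takes a point from camera to tool coordinates, whose origin is the TCP and whose axes are the flange's). Camera axes: x right, y down, z forward; pixel columns grow to the right and rows downward; lengths in mm; the calibration is good to about 2 mm. A picture is of the moment at which its call begins: read the wrist's pose just before it. There is no depth.
- env.job_done(): hands the job in; it is judged then, once.
The state is a dict: "t": time; "joints": joint angles; "qvel": joint speeds; "tau": joint torques, N m; "eef_pos": TCP position; "tcp_rot": TCP orientation; "ft_force": force on the tool from outside, world axes, zero at the start; "moment": the same for the moment, N m; "opening": opening from 0.0 (shut) to 1.0 (fully open); "grip_force": force on a finger pad.
Only numpy, scipy, OpenCV 4.12 (cv2) and the standard library are available. Lean on these libraries where they do the work, as an engineer would, in place of code of your own. Each camera call takes 0.05 s, during which the arm holds its last target. There are 200 camera calls.

## Task

Put this washed batch away: tip all the brass fittings from the scoop into the open cabinet drawer, push the drawer fully shut and stand the empty scoop upright on the table again. Hang every wash basket that is there by its handle on the one hook, the largest first and innermost and each smaller one after it in front, and leave them hanging still. Leave the other things on the bench where they are.

Things in the scene. Friction and masses are not known exactly. Their poses are not given: they have to be found in the camera images.
- basket_a: Largest steel wash basket, may be absent (None): heavy-based open box 46 (x) by 96 (y) by 70 mm high. Handle: inverted U in its y-z plane: two upright straps 10 (x) by 6 mm (y), 38 mm over their outsides, 26 mm between, from the floor up to an 8 mm top bar, top 150 mm above the underside. Pinch across both straps from above; the hook goes between. Origin: centre of underside, z up.
- basket_b: Middle-sized steel wash basket, may be absent (None): heavy-based open box 42 (x) by 76 (y) by 55 mm high. Handle: inverted U in its y-z plane: two upright straps 10 (x) by 6 mm (y), 38 mm over their outsides, 26 mm between, from the floor up to an 8 mm top bar, top 130 mm above the underside. Pinch across both straps from above; the hook goes between. Origin: centre of underside, z up.
- basket_c: Smallest steel wash basket, may be absent (None): heavy-based open box 40 (x) by 58 (y) by 42 mm high. Handle: inverted U in its y-z plane: two upright straps 10 (x) by 6 mm (y), 38 mm over their outsides, 26 mm between, from the floor up to an 8 mm top bar, top 112 mm above the underside. Pinch across both straps from above; the hook goes between. Origin: centre of underside, z up.
- basket_a_bar (a point): Middle of the underside of basket_a's top handle bar (142 mm above the basket's underside), the place that rests on the hook rod. Axes as the basket's. None if the basket is absent.
- basket_b_bar (a point): Middle of the underside of basket_b's top handle bar (122 mm above the basket's underside), the place that rests on the hook rod. Axes as the basket's. None if the basket is absent.
- basket_c_bar (a point): Middle of the underside of basket_c's top handle bar (104 mm above the basket's underside), the place that rests on the hook rod. Axes as the basket's. None if the basket is absent.
- hook: Fixed green hook stand, left or right of the robot, a little turned. Origin on the table; x from rod tip to post, z up. A post 18 mm thick, 237 mm tall, at x = -30 mm; from it one level steel rod, 8 mm thick, centre line at z = 220 mm, runs to x = -215 mm (towards the robot), where its tip turns up, top 17 mm above the centre line. A hung bar's underside lies at z = 224 mm. Base 90 x 160 x 12 mm.
- cab: Fixed grey steel drawer cabinet, 240 mm deep (x), 180 mm wide (y), 160 mm high, with two drawers one above the other; it may be left or right of the robot and a little turned. Origin: centre of its underside; its front faces -x (the robot).
- cab_top_front (a point): Middle of the front upper edge of the cabinet's top board, 160 mm above the table. An open drawer's mouth begins in front (-x) of it. Axes as the cabinet's.
- cab_drawer0 (a joint): Opening of the upper drawer, m: 0 shut, grows as it slides out along the cabinet's -x, at most 0.165. It starts open; about 1 N of friction plus 4 N per m/s damping; stays where it is left. The lower drawer stays shut and has no part in the job.
- drawer_in (a point): Centre of the upper drawer's inner floor; moves with the drawer; axes as the cabinet's. The inside is 195 mm (x) by 138 mm (y), its inner walls stand 48 mm above this floor, and the floor is 90 mm above the table.
- cab_drawer0_handle (a point): Centre of the upper drawer's handle bar: a steel bar 11 mm thick, 100 mm long along the cabinet's y, 35 mm in front of the drawer's front, 122 mm above the table; moves with the drawer. Pushing it towards the cabinet's +x shuts the drawer.
- scoop: Aluminium counting scoop with the fittings: pan 130 mm long (x), 76 mm wide (y), side and back walls 36 mm high; the front (its -x) is open, the last 22 mm of floor rising to a lip 8 mm high. A black grip bar crosses above the middle along y: 16 mm thick (x), 26 mm high, 76 mm long, top 100 mm above the underside. Origin: centre of underside, z up. Empty about 0.22 kg.
- scoop_grip (a point): Centre of the scoop's grip bar, 87 mm above its underside. Axes as the scoop's; take it from above with the fingers closing along the scoop's x.
- scoop_lip (a point): Middle of the scoop's pouring lip, 65 mm along the scoop's -x, 8 mm above its underside. The fittings slide out over it when this end is tipped down by some 60 degrees.
- nut0: Brass fitting: hexagonal head 26 mm across and 14 mm high with a 17 mm stud 11 mm long on top; 25 mm high, about 35 g. It starts upright in the scoop. Origin: centre of the head's underside. May be absent (None).
- nut1: Brass fitting: hexagonal head 26 mm across and 14 mm high with a 17 mm stud 11 mm long on top; 25 mm high, about 35 g. It starts upright in the scoop. Origin: centre of the head's underside. May be absent (None).
- nut2: Brass fitting: hexagonal head 26 mm across and 14 mm high with a 17 mm stud 11 mm long on top; 25 mm high, about 35 g. It starts upright in the scoop. Origin: centre of the head's underside. May be absent (None).
- nut3: Brass fitting: hexagonal head 26 mm across and 14 mm high with a 17 mm stud 11 mm long on top; 25 mm high, about 35 g. It starts upright in the scoop. Origin: centre of the head's underside. May be absent (None).
- nut4: Brass fitting: hexagonal head 26 mm across and 14 mm high with a 17 mm stud 11 mm long on top; 25 mm high, about 35 g. It starts upright in the scoop. Origin: centre of the head's underside. May be absent (None).
- nut5: Brass fitting: hexagonal head 26 mm across and 14 mm high with a 17 mm stud 11 mm long on top; 25 mm high, about 35 g. It starts upright in the scoop. Origin: centre of the head's underside. May be absent (None).
- coupling: Bystander: dark steel coupling ring, 42 mm across, 32 mm high, standing among the task's things. Origin: centre of the underside. Not to be disturbed.
- roll: Bystander: brown paper-wrapped part, a cylinder 68 mm across and 75 mm high. Origin: centre of the underside. Not to be disturbed.
- spanner: Bystander: steel spanner 180 mm long lying flat, 8 mm thick. Origin: its middle, on the table. Not to be disturbed.
Not all that is in view belongs to the job. Leave any pink or turquoise look-alike of the scoop alone. What is shaped like the basket_b but red is not meant.

How it is judged:
By the outcome, as a careful person would: the job done as asked, in the order asked, and still so for the second after the job is handed in, with the robot touching nothing.
Of basket_a, basket_b, basket_c only 2 to 3 are there at a start; the rules pass over those that are not, and their reading is None.
Of nut0, nut1, nut2, nut3, nut4, nut5 only 4 to 6 are there at a start; the rules pass over those that are not, and their reading is None.
At some moment in a run one of basket_a, basket_b, basket_c may be knocked a few centimetres aside while the robot is not near it.
It also fails if it takes over 210 s, if anything falls off the work surface, if the arm or the gripper's body presses on something with over 40 N, if the wrist force passes 120 N, or if a joint passes its speed limit or range.

## Working session

There is one attempt and no reset: what is moved stays moved. The work goes in short steps, Python scripts to look and compute and a tool call to move; the robot and the scene stay as the last step left them, time stands still between calls to the robot, and variables do not carry over. Pictures are saved under pics/ and viewed, at most 14 in all, crops included, and the job is handed in when it is done.

Besides the shell and the picture viewer there is one more tool, called after "Request:" as name(argument=value, ...), one argument or row to a line, values as JSON. arm_command: Moves the arm, as the interface text tells. Its arguments: {"type":"object","properties":{"targets":{"type":"array","items":{"type":"array","items":{"type":"number"}}}},"required":["targets"]}

```bash
ls; mkdir -p pics
python3 - <<'E'
from cell import env
import cv2,numpy as np
s=env.state();print({k:np.round(v,3).tolist() for k,v in s.items()})
for n in("scene","top"):
    c=env.read_camera(n);cv2.imwrite(f"pics/{n}0.png",c["frame"][:,:,::-1])
    print(n,{k:np.round(v,4).tolist() for k,v in c.items() if k!="frame"})
E
```

```text
pics
{'t': 0.0, 'joints': [-1.395, 0.492, 1.559, 0.0, 1.092, -0.106], 'qvel': [0.0, 0.001, -0.001, 0.001, -0.001, -0.0], 'tau': [0.003, -61.263, -25.818, 0.069, 0.048, -0.0], 'eef_pos': [173.787, -600.106, 214.058], 'tcp_rot': [-3.14, -0.0, 0.282], 'ft_force': [-0.481, 0.833, -0.66], 'moment': [-0.007, -0.025, 0.015], 'grip_force': 0.0, 'opening': 0.998}
scene {'vertical_fov': 48.8891, 'cx': 318.0423, 'cy': 196.3967, 'k1': -0.0239, 'world_from_camera': [[0.7804, 0.5042, -0.3698, 1040.4148], [0.6252, -0.619, 0.4753, -642.3774], [0.0108, -0.6021, -0.7983, 1162.0963], [0.0, 0.0, 0.0, 1.0]]}
top {'vertical_fov': 55.5994, 'cx': 318.5091, 'cy': 204.4746, 'k1': 0.0053, 'world_from_camera': [[0.0081, -0.9966, 0.0821, 426.1854], [-0.9998, -0.0094, -0.0157, 10.4324], [0.0164, -0.082, -0.9965, 1385.548], [0.0, 0.0, 0.0, 1.0]]}
```

View pics/scene0.png

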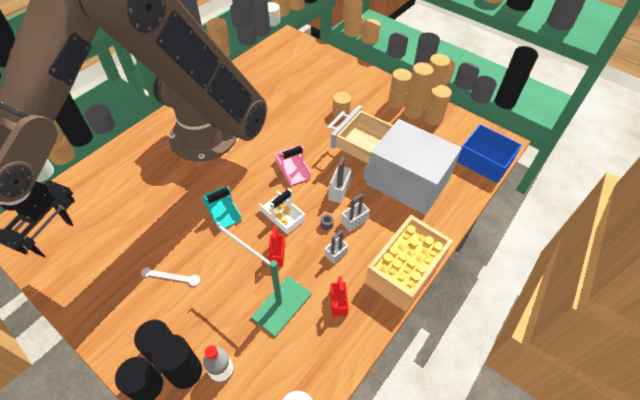

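View pics/top0.png

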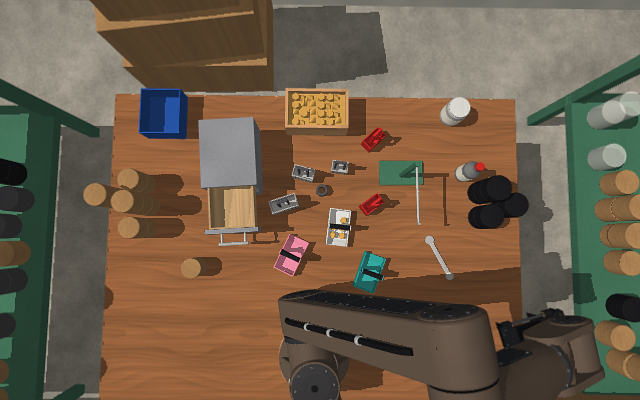

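```bash
cat > h.py <<'E'
from cell import env
import cv2,numpy as np
def K(c):
    f=c["frame"].shape[0]/2/np.tan(np.radians(c["vertical_fov"])/2); return f
def T(c,st=None):
    if "world_from_camera" in c: return np.array(c["world_from_camera"])
    from scipy.spatial.transform import Rotation as R
    M=np.eye(4);M[:3,:3]=R.from_euler('xyz',st["tcp_rot"]).as_matrix();M[:3,3]=st["eef_pos"]
    return M@np.array(c["hand_eye"])
def pix2w(c,uv,z,M=None):
    M=T(c) if M is None else M
    d=np.array([(uv[0]-c["cx"])/K(c),(uv[1]-c["cy"])/K(c)]);s=d.copy()
    for _ in range(20): s=d/(1+c["k1"]*(s@s))
    r=M[:3,:3]@np.array([*s,1]);o=M[:3,3]
    return o+r*(z-o[2])/r[2]
def w2pix(c,P,M=None):
    M=T(c) if M is None else M
    p=np.linalg.inv(M)@np.array([*P,1]);s=p[:2]/p[2]
    s=s*(1+c["k1"]*(s@s));return s*K(c)+[c["cx"],c["cy"]]
def crop(c,u0,v0,u1,v1,k,name):
    im=cv2.resize(c["frame"][v0:v1,u0:u1,::-1],None,fx=k,fy=k,interpolation=cv2.INTER_CUBIC)
    st=20
    for u in range((u0+st-1)//st*st,u1,st):
        cv2.line(im,((u-u0)*k,0),((u-u0)*k,5),(0,0,255),1);cv2.putText(im,str(u),((u-u0)*k,14),0,.35,(0,0,255),1)
    for v in range((v0+st-1)//st*st,v1,st):
        cv2.line(im,(0,(v-v0)*k),(5,(v-v0)*k),(0,0,255),1);cv2.putText(im,str(v),(6,(v-v0)*k+4),0,.35,(0,0,255),1)
    cv2.imwrite(f"pics/{name}.png",im)
E
python3 - <<'E'
from h import *
t=env.read_camera("top");s=env.read_camera("scene")
crop(t,195,110,350,255,5,"topc")
crop(s,240,90,460,290,3,"scc")
E
```

```text
(no output)
```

View pics/topc.png

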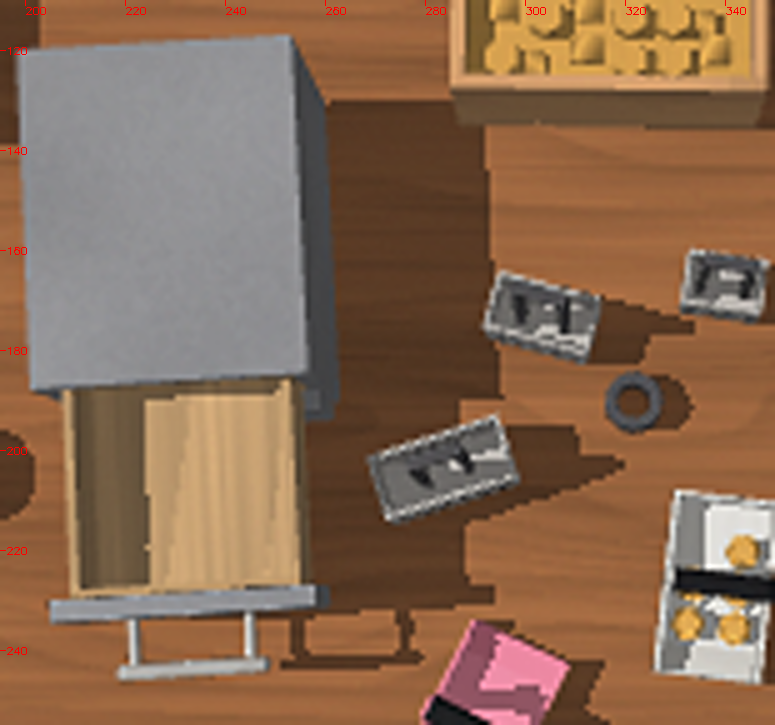

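View pics/scc.png

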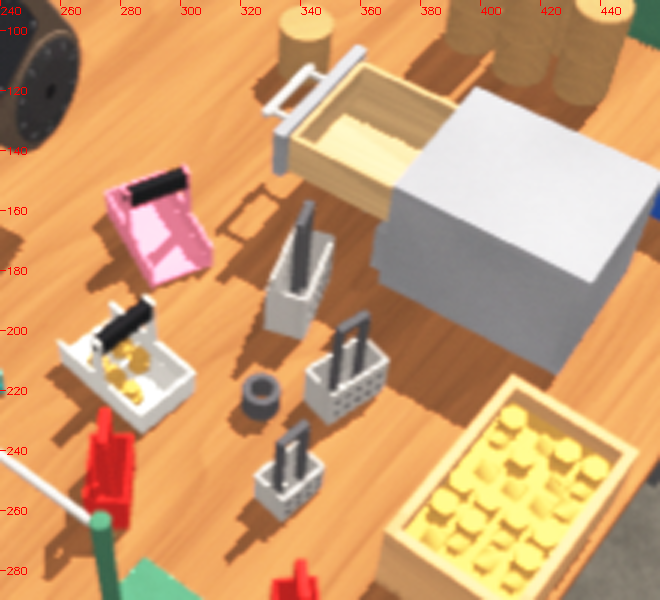

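Run:
```python
from h import *
t=env.read_camera("top")
crop(t,325,120,455,250,6,"topd")
q=lambda px,py:(195+px/5,110+py/5)
def box(n,pts,z):
    P=np.array([pix2w(t,q(*p),z)[:2] for p in pts]);d=np.diff(np.vstack([P,P[:1]]),axis=0)
    print(n,P.mean(0).round(1),"sides",np.linalg.norm(d,axis=1).round(1),"ang",np.degrees(np.arctan2(d[:,1],d[:,0])).round(1))
box("a",[(369,457),(497,415),(519,480),(392,522)],70)
box("b",[(502,270),(600,297),(588,362),(485,328)],55)
box("cab",[(15,50),(290,35),(307,372),(30,392)],160)
for n,p,z in[("hL",(120,672),122),("hR",(268,662),122),("dfL",(50,610),140),("dfR",(315,590),140),("coupl",(633,402),32),
 ("inLf",(78,588),138),("inRf",(300,580),138)]: print(n,pix2w(t,q(*p),z).round(1))
```

```text
a [536.2 110.1] sides [93.5 48.  92.6 48.1] ang [ -71.1 -160.7  108.9   20.4]
b [647.7  42.7] sides [72.1 47.3 76.8 43.2] ang [-104.9  170.2   72.2  -15.4]
cab [695.5 290.8] sides [180.2 224.1 179.  226.5] ang [ -86.  -175.9   94.8    4.4]
hL [395.  317.7 122. ]
hR [402.3 220.5 122. ]
dfL [435.3 359.9 140. ]
dfR [449.8 188.  140. ]
coupl [588.5 -21.6  32. ]
inLf [449.8 342.7 138. ]
inRf [456.2 198.2 138. ]
```

View pics/topd.png

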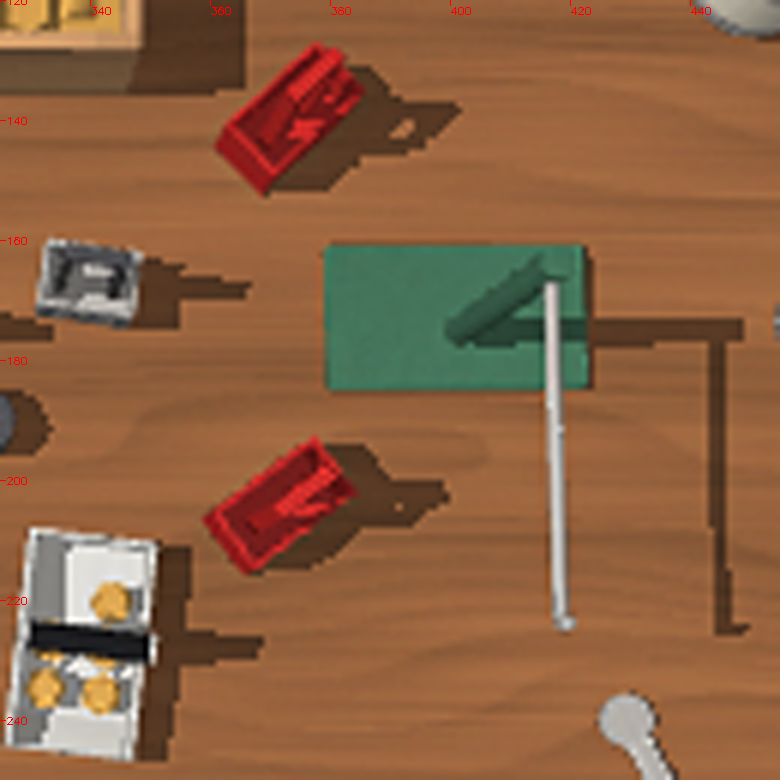

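Run:
```python
from h import *
t=env.read_camera("top");s=env.read_camera("scene")
q=lambda px,py:(325+px/6,120+py/6)
def box(n,pts,z):
    P=np.array([pix2w(t,q(*p),z)[:2] for p in pts]);d=np.diff(np.vstack([P,P[:1]]),axis=0)
    print(n,P.mean(0).round(1),"sides",np.linalg.norm(d,axis=1).round(1),"ang",np.degrees(np.arctan2(d[:,1],d[:,0])).round(1))
box("scoop",[(30,528),(155,540),(133,758),(8,745)],36)
box("c",[(50,240),(142,255),(132,327),(38,313)],42)
for n,p,z in[("rodroot",(551,283),220),("tip",(565,622),220),("gripL",(31,636),100),("gripR",(150,647),100),("spanner",(625,718),8),("redn",(335,455),55)]: print(n,pix2w(t,q(*p),z).round(1))
f=lambda px,py:(195+px/5,110+py/5)
fr=[pix2w(t,f(*p),160) for p in[(30,392),(307,372)]];print("cabfront",np.round(fr,1))
# scene checks: rod tip & root, gripper bar ends
g=lambda px,py:(240+px/3,90+py/3)
print("scene gripbar", pix2w(s,g(100,345),100)[:2],pix2w(s,g(152,307),100)[:2])
for n,P in dict(a=(536,110,150),b=(648,43,130)).items(): print(n,w2pix(s,P),w2pix(t,P))
```

```text
scoop [457.5 -82.9] sides [ 74.8 129.7  74.2 129.1] ang [-95.  174.3  84.5  -5.5]
c [671.4 -87. ] sides [55.8 44.  56.7 44.8] ang [-98.7 172.3  82.1  -8.9]
rodroot [ 641.9 -313.9  220. ]
tip [ 465.8 -318.8  220. ]
gripL [459.3 -49.9 100. ]
gripR [ 453.7 -117.2  100. ]
spanner [ 415.2 -414.3    8. ]
redn [ 568.5 -230.7   55. ]
cabfront [[575.7 371.7 160. ]
 [590.6 193.3 160. ]]
scene gripbar [ 465.33000297 -119.11744158] [474.19423688 -50.55764634]
a [339.46841221 160.38440614] [282.0783347 201.6802686]
b [355.8073209  196.15851855] [303.14657227 169.05452207]
```

```bash
cat >> h.py <<'E'
def go(x,y,z,yaw):
    """print tool-frame shift and turn from here to a world TCP pose (yaw deg)"""
    s=env.state();p=np.array(s["eef_pos"]);a=s["tcp_rot"][2];d=np.array([x,y,z])-p
    c,n=np.cos(a),np.sin(a)
    r=[c*d[0]+n*d[1], n*d[0]-c*d[1], -d[2], -(yaw-np.degrees(a))]
    print("t%.2f at"%s["t"],p.round(1),"yaw%.1f"%np.degrees(a),"| shift",np.round(r,1),"dist%.0f"%np.linalg.norm(d),"F",np.round(s["ft_force"],1),"op%.2f"%s["opening"]);return r
E
python3 -c "
from h import *
go(457,-83,260,-5.5)"
```

```text
t0.35 at [ 173.8 -600.3  214.6] yaw16.1 | shift [ 415.9 -418.2  -45.4   21.6] dist591 F [-0.3 -0.6  0.3] op1.00
```

Request:
arm_command(
  targets=[
    [34,-34,-12,4,1],
    [68,-68,-24,8,1],
    [102,-102,-36,12,1],
    [136,-136,-45,16,1],
    [170,-170,-45,21.6,1],
  ],
)

```text
t: 0.85
eef_pos: [290.6, -388.4, 260.8]
tcp_rot: [3.14, -0.001, -0.099]
ft_force: [0.7, -0.7, 0.3]
opening: 0.999
grip_force: 0.0
```

```bash
python3 -c "
from h import *
go(457,-83,260,-5.5)"
```

```text
t0.85 at [ 290.6 -388.4  260.8] yaw-5.7 | shift [ 1.355e+02 -3.203e+02  8.000e-01 -2.000e-01] dist348 F [ 0.7 -0.7  0.3] op1.00
```

Request:
arm_command(
  targets=[
    [19,-45,0,0,1],
    [38,-90,0,0,1],
    [57,-135,0,0,1],
    [76,-180,0,0,1],
    [95,-225,0,0,1],
  ],
)

```text
t: 1.35
eef_pos: [406.3, -173.0, 259.9]
tcp_rot: [3.141, -0.001, -0.095]
ft_force: [1.6, -0.8, -0.4]
opening: 0.999
grip_force: 0.0
```

Request:
arm_command(
  targets=[
    [20,-48,0,0,1],
    [40,-95,0,0,1],
    [40,-95,0,0,1],
    [40,-95,0,0,1],
  ],
)

```text
t: 1.75
eef_pos: [454.9, -83.0, 259.5]
tcp_rot: [3.141, 0.0, -0.092]
ft_force: [-0.6, -0.1, 0.3]
opening: 1.002
grip_force: 0.0
```

Run:
```python
from h import *
go(457,-83,260,-5.5)
s=env.state();c=env.read_camera("wrist");M=T(c,s)
cv2.imwrite("pics/w1.png",c["frame"][:,:,::-1])
import pickle;pickle.dump((s,{k:v for k,v in c.items()}),open("w1.pkl","wb"))
for P in[(459.3,-49.9,100),(453.7,-117.2,100)]:print(w2pix(c,P,M))
```

```text
t1.75 at [454.9 -83.  259.5] yaw-5.3 | shift [ 2.1 -0.2 -0.5  0.2] dist2 F [-0.6 -0.1  0.3] op1.00
[292.1219371  190.87595617]
[348.20381743 190.41837415]
```

View pics/w1.png

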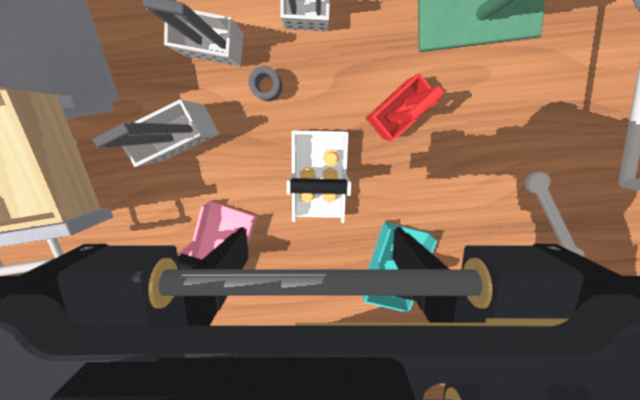

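Run:
```python
from h import *
import pickle
s,c=pickle.load(open("w1.pkl","rb"));M=T(c,s)
for n,p,z in [("bl",(293,131),36),("br",(349,131),36),("fl",(292,221),36),("fr",(346,221),36),("gb",(319,193),100),("gt",(319,179),100),("gL",(287,186),100),("gR",(351,186),100)]:
    print(n,pix2w(c,p,z,M).round(1))
print(M.round(3))
crop(c,270,110,370,235,6,"w1c")
```

```text
bl [528.5 -53.2  36. ]
br [ 521.6 -129.1   36. ]
fl [400.6 -36.8  36. ]
fr [ 393.2 -116.4   36. ]
gb [453.7 -81.9 100. ]
gt [470.8 -83.5 100. ]
gL [465.8 -44.5 100. ]
gR [ 458.8 -120.9  100. ]
[[-9.10000e-02 -9.62000e-01 -2.57000e-01  5.28498e+02]
 [-9.96000e-01  8.80000e-02  2.20000e-02 -8.92100e+01]
 [ 2.00000e-03  2.58000e-01 -9.66000e-01  4.29410e+02]
 [ 0.00000e+00  0.00000e+00  0.00000e+00  1.00000e+00]]
```

View pics/w1c.png

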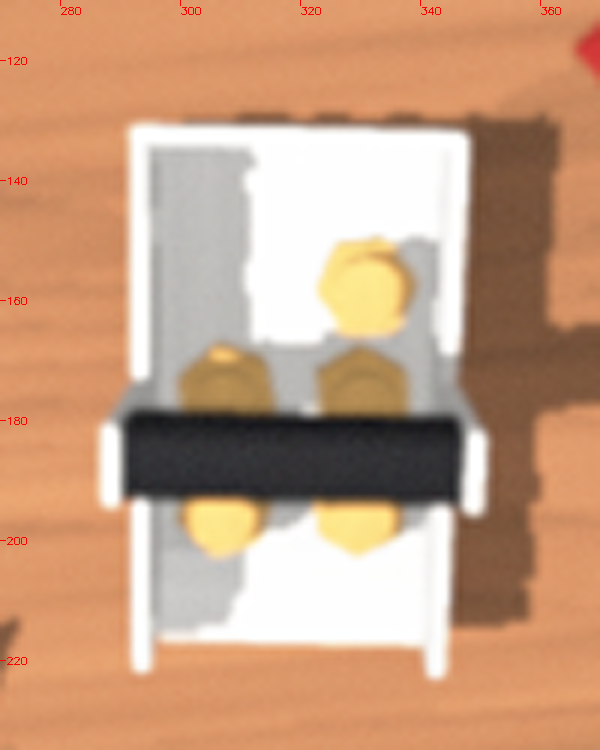

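Request:
arm_command(
  targets=[
    [5,0.5,48,0,1],
    [5,0.5,96,0,1],
    [5,0.5,144,0,1],
    [5,0.5,175,0,1],
    [5,0.5,190,0,1],
  ],
)

```text
t: 2.3
eef_pos: [458.0, -86.5, 67.2]
tcp_rot: [-3.141, 0.004, -0.098]
ft_force: [0.4, -0.1, 0.4]
opening: 0.999
grip_force: 0.0
```

Request:
arm_command(
  targets=[
    [0,0,0,0,1],
    [0,0,0,0,0.6],
    [0,0,0,0,0.5],
    [0,0,0,0,0.5],
    [0,0,0,0,0.5],
  ],
)

```text
t: 2.8
eef_pos: [459.9, -85.2, 70.7]
tcp_rot: [3.141, -0.002, -0.095]
ft_force: [-1.5, 1.7, 8.7]
opening: 0.799
grip_force: 30.0
```

Request:
arm_command(
  targets=[
    [0,0,-15,0,0.4],
    [0,0,-40,0,0.4],
    [0,0,-70,0,0.4],
    [0,0,-100,0,0.4],
    [0,0,-130,0,0.4],
  ],
)

```text
t: 3.3
eef_pos: [459.2, -85.0, 201.1]
tcp_rot: [3.141, -0.0, -0.095]
ft_force: [1.3, -0.6, -3.7]
opening: 0.796
grip_force: 30.0
```

Request:
arm_command(
  targets=[
    [0,0,-25,0,0.4],
    [0,0,-50,0,0.4],
    [0,0,-70,0,0.4],
    [0,0,-70,0,0.4],
  ],
)

```text
t: 3.7
eef_pos: [460.1, -85.2, 271.9]
tcp_rot: [3.14, -0.005, -0.095]
ft_force: [-0.6, -0.2, -3.3]
opening: 0.795
grip_force: 30.0
```

Run:
```python
from h import *
go(480,275,270,4.3)
s=env.state();c=env.read_camera("wrist");t=env.read_camera("scene")
a=c["frame"][100:300,160:480,::-1];b=t["frame"][80:280,200:520,::-1]
cv2.imwrite("pics/p2.png",cv2.resize(np.vstack([a,b]),None,fx=1.5,fy=1.5))
```

```text
t3.70 at [460.1 -85.2 271.9] yaw-5.4 | shift [ -14.4 -360.5    1.9   -9.7] dist361 F [-0.6 -0.2 -3.3] op0.80
```

View pics/p2.png

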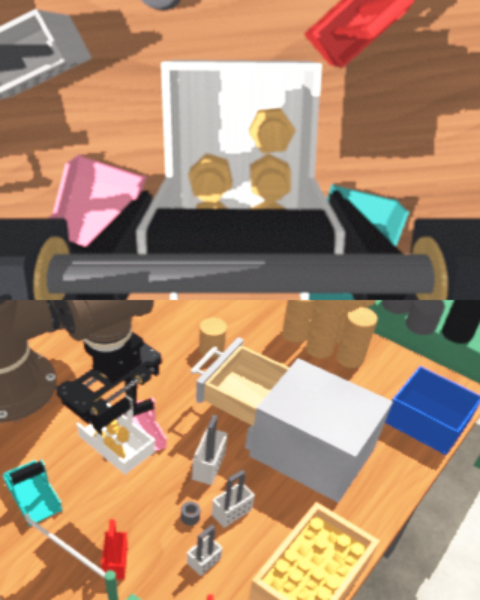

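Run:
```python
from h import *
go(528,278,272,4.5)
```

```text
t3.80 at [459.1 -84.9 269.2] yaw-5.4 | shift [  34.1 -367.8   -2.8   -9.9] dist369 F [ 0.3  0.9 -4.3] op0.80
```

Request:
arm_command(
  targets=[
    [2,-20,-2,-1,0.4],
    [5,-55,-2,-2,0.4],
    [9,-95,-2,-4,0.4],
    [13,-140,-2,-6,0.4],
    [17,-185,-2,-8,0.4],
  ],
)

```text
t: 4.3
eef_pos: [493.6, 99.0, 270.0]
tcp_rot: [3.141, 0.002, 0.045]
ft_force: [1.2, -0.7, -4.4]
opening: 0.796
grip_force: 30.0
```

Run:
```python
from h import *
go(528,278,272,4.5)
```

```text
t4.30 at [493.6  99.  270. ] yaw2.6 | shift [  42.5 -177.2   -2.    -1.9] dist182 F [ 1.2 -0.7 -4.4] op0.80
```

Request:
arm_command(
  targets=[
    [11,-45,-2,-1,0.4],
    [21,-90,-2,-1.5,0.4],
    [32,-130,-2,-1.9,0.4],
    [38,-158,-2,-1.9,0.4],
    [42,-177,-2,-1.9,0.4],
  ],
)

```text
t: 4.8
eef_pos: [527.7, 278.0, 271.5]
tcp_rot: [3.141, 0.003, 0.079]
ft_force: [-0.2, -1.0, -2.9]
opening: 0.798
grip_force: 30.0
```

Run:
```python
from h import *
go(528,278,233,4.5)
s=env.state();c=env.read_camera("wrist");t=env.read_camera("scene")
a=c["frame"][100:300,160:480,::-1];b=t["frame"][20:220,230:550,::-1]
cv2.imwrite("pics/p3.png",cv2.resize(np.vstack([a,b]),None,fx=1.5,fy=1.5))
M=T(c,s)
for u in(240,390): print(w2pix(c,pix2w(c,(u,150),160,M),M),pix2w(c,(u,150),160,M).round(0))
```

```text
t4.80 at [527.7 278.  271.5] yaw4.5 | shift [ 0.3  0.  38.5  0. ] dist38 F [-0.2 -1.  -2.9] op0.80
[240. 150.] [574. 361. 160.]
[390. 150.] [586. 213. 160.]
```

View pics/p3.png

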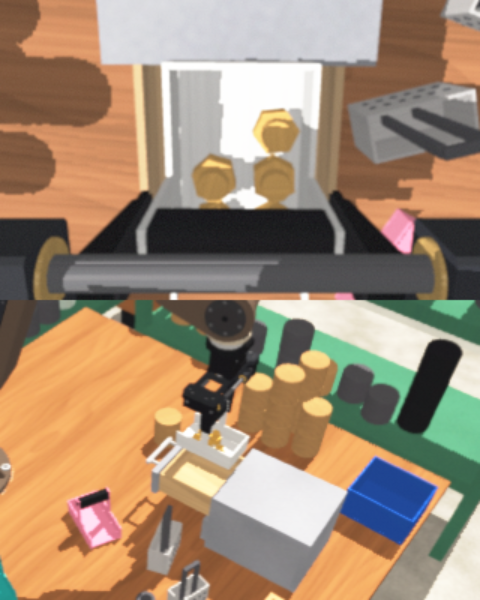

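Run:
```python
from h import *
s=env.state();c=env.read_camera("wrist");M=T(c,s)
g=cv2.cvtColor(c["frame"],cv2.COLOR_RGB2GRAY).astype(int)
for u in (235,245,255,385,395,405):
    d=np.abs(np.diff(g[125:160,u]));v=125+d.argmax();print(u,v,d.max(),pix2w(c,(u,v+.5),160,M).round(1))
print(pix2w(c,(224,141),160,M).round(1),pix2w(c,(414,141),160,M).round(1),"back rim",pix2w(c,(268,142),238,M).round(1),pix2w(c,(374,142),238,M).round(1))
```

```text
235 142 29 [581.3 365.6 160. ]
245 142 21 [582.1 355.8 160. ]
255 142 40 [582.9 346.  160. ]
385 140 46 [595.2 218.8 160. ]
395 139 45 [596.9 209.1 160. ]
405 140 48 [596.7 199.2 160. ]
[581.9 376.3 160. ] [596.9 190.3 160. ] back rim [589.3 319.7 238. ] [595.4 244.6 238. ]
```

Request:
arm_command(
  targets=[
    [3,0,15,0,0.4],
    [6,0,30,0,0.4],
    [6,0,38,0,0.4],
    [1,0,44,0,0.4],
    [-9,0,51,0,0.4],
  ],
)

```text
t: 5.45
eef_pos: [520.0, 274.8, 223.2]
tcp_rot: [3.142, -0.003, 0.077]
ft_force: [1.7, -0.7, 0.8]
opening: 0.798
grip_force: 30.0
```

Request:
arm_command(
  targets=[
    [-6,0,6,0,0.4],
    [-12,0,12,0,0.4],
    [-18,0,20,0,0.4],
    [-24,0,28,0,0.4],
    [-28,0,34,0,0.4],
  ],
)

```text
t: 5.95
eef_pos: [490.8, 273.3, 187.8]
tcp_rot: [-3.142, 0.0, 0.078]
ft_force: [0.1, -1.2, 1.1]
opening: 0.797
grip_force: 30.0
```

Run:
```python
from h import *
go(491,278,181,4.5)
s=env.state();c=env.read_camera("wrist");t=env.read_camera("scene")
a=c["frame"][100:300,160:480,::-1];b=t["frame"][80:180,320:480,::-1]
cv2.imwrite("pics/p4.png",np.vstack([cv2.resize(a,None,fx=1.5,fy=1.5),cv2.resize(b,(480,300),interpolation=2)]))
```

```text
t5.95 at [490.8 273.3 187.8] yaw4.4 | shift [ 0.6 -4.7  6.8 -0.1] dist8 F [ 0.1 -1.2  1.1] op0.80
```

View pics/p4.png

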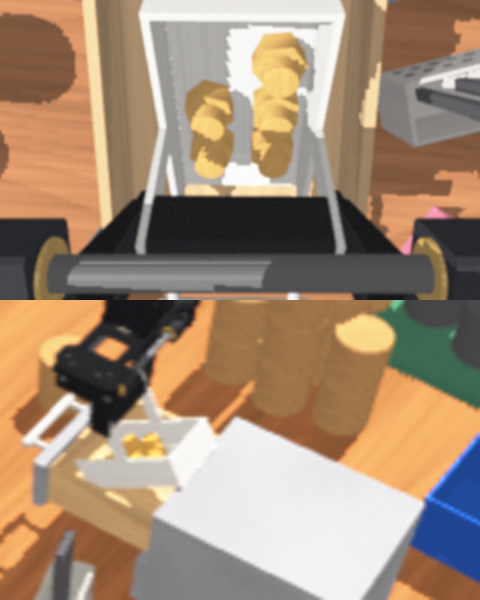

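Request:
arm_command(
  targets=[
    [3,0,0,0,0.4],
    [6,0,1,0,0.4],
    [9,0,1,0,0.4],
    [12,0,2,0,0.4],
    [14,0,2,0,0.4],
  ],
)

```text
t: 6.55
eef_pos: [500.5, 274.1, 186.0]
tcp_rot: [3.14, 0.012, 0.078]
ft_force: [-27.7, -3.7, 13.4]
opening: 0.799
grip_force: 30.0
```

Request:
arm_command(
  targets=[
    [0,0,0,0,0.4],
    [0,0,0,0,0.4],
  ],
)

```text
t: 6.75
eef_pos: [500.6, 274.1, 186.0]
tcp_rot: [3.14, 0.011, 0.078]
ft_force: [-24.9, -2.2, 10.9]
opening: 0.796
grip_force: 30.0
```

Run:
```python
from h import *
go(491,278,181,4.5)
s=env.state();c=env.read_camera("wrist");t=env.read_camera("scene")
a=c["frame"][100:300,160:480,::-1];b=t["frame"][80:180,320:480,::-1]
cv2.imwrite("pics/p5.png",np.vstack([cv2.resize(a,None,fx=1.5,fy=1.5),cv2.resize(b,(480,300),interpolation=2)]))
```

```text
t6.75 at [500.6 274.1 186. ] yaw4.5 | shift [-9.3 -4.6  5.  -0. ] dist11 F [-24.9  -2.2  10.9] op0.80
```

View pics/p5.png

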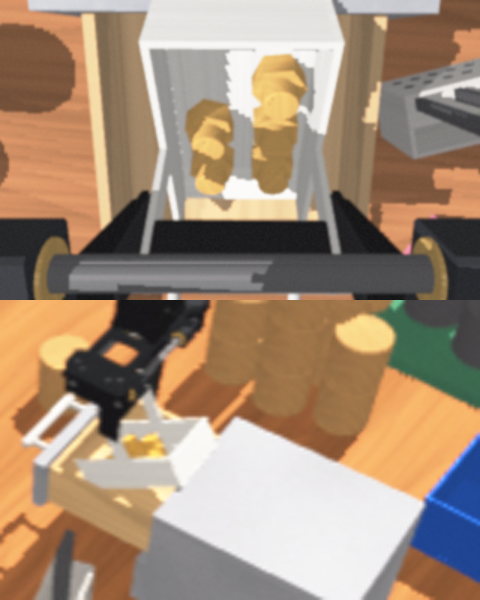

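Request:
arm_command(
  targets=[
    [-8,0,0,0,0.4],
    [-15,0,2,0,0.4],
    [-22,0,4,0,0.4],
    [-28,0,4,0,0.4],
    [-34,0,4,0,0.4],
  ],
)

```text
t: 7.35
eef_pos: [471.0, 271.8, 182.4]
tcp_rot: [3.142, 0.0, 0.078]
ft_force: [1.1, 0.8, -5.4]
opening: 0.795
grip_force: 30.0
```

Request:
arm_command(
  targets=[
    [-6,0,0,0,0.4],
    [-12,0,0,0,0.4],
    [-18,0,0,0,0.4],
    [-24,0,0,0,0.4],
    [-24,0,0,0,0.4],
  ],
)

```text
t: 7.85
eef_pos: [448.7, 270.3, 183.8]
tcp_rot: [-3.14, -0.005, 0.078]
ft_force: [7.3, 0.6, -1.5]
opening: 0.797
grip_force: 30.0
```

Run:
```python
from h import *
go(491,278,181,4.5)
s=env.state();c=env.read_camera("wrist");t=env.read_camera("scene")
a=c["frame"][100:300,160:480,::-1];b=t["frame"][80:180,320:480,::-1]
cv2.imwrite("pics/p6.png",np.vstack([cv2.resize(a,None,fx=1.5,fy=1.5),cv2.resize(b,(480,300),interpolation=2)]))
```

```text
t7.85 at [448.7 270.3 183.8] yaw4.5 | shift [42.8 -4.4  2.8 -0. ] dist43 F [ 7.3  0.6 -1.5] op0.80
```

View pics/p6.png

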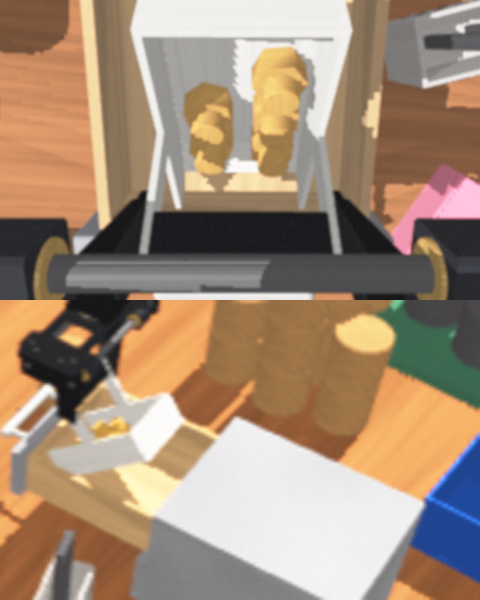

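Request:
arm_command(
  targets=[
    [-6,0,0,0,0.4],
    [-12,0,0,0,0.4],
    [-18,0,0,0,0.4],
    [-24,0,0,0,0.4],
    [-24,0,0,0,0.4],
  ],
)

```text
t: 8.45
eef_pos: [424.1, 268.4, 183.4]
tcp_rot: [-3.141, -0.003, 0.078]
ft_force: [5.1, 0.9, -1.3]
opening: 0.797
grip_force: 30.0
```

Run:
```python
from h import *
go(491,278,181,4.5)
s=env.state();c=env.read_camera("wrist");t=env.read_camera("scene")
a=c["frame"][100:300,160:480,::-1];b=t["frame"][80:180,320:480,::-1]
cv2.imwrite("pics/p7.png",np.vstack([cv2.resize(a,None,fx=1.5,fy=1.5),cv2.resize(b,(480,300),interpolation=2)]))
```

```text
t8.45 at [424.1 268.4 183.4] yaw4.5 | shift [67.5 -4.4  2.4 -0. ] dist68 F [ 5.1  0.9 -1.3] op0.80
```

View pics/p7.png

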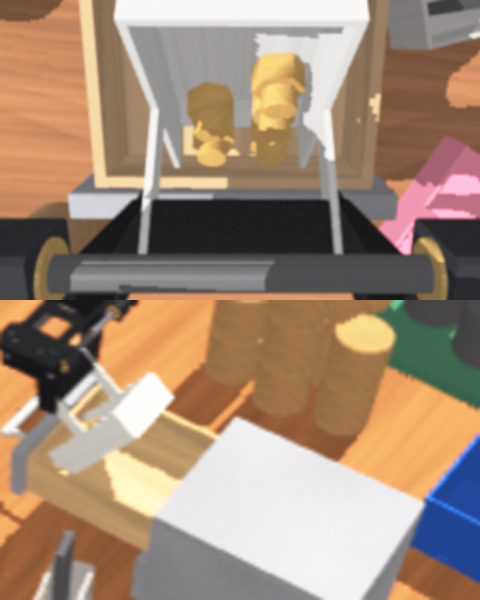

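Request:
arm_command(
  targets=[
    [-6,0,0,0,0.4],
    [-12,0,0,0,0.4],
    [-18,0,0,0,0.4],
    [-22,0,0,0,0.4],
    [-22,0,0,0,0.4],
  ],
)

```text
t: 9.05
eef_pos: [401.7, 266.4, 182.5]
tcp_rot: [3.142, -0.001, 0.078]
ft_force: [4.0, 0.4, -3.9]
opening: 0.796
grip_force: 30.0
```

```bash
cat >> h.py <<'E'
def rim(c,s):
    """predict wrist pixels of the back rim ends and lip for tilts"""
    M=T(c,s);a=s["tcp_rot"][2];G=np.array(s["eef_pos"])+[0,0,19];X=np.array([np.cos(a),np.sin(a),0]);Y=np.array([-np.sin(a),np.cos(a),0]);Z=np.array([0,0,1])
    for th in(30,40,50,60,70,80):
        t=np.radians(th);bx=X*np.cos(t)+Z*np.sin(t);bz=-X*np.sin(t)+Z*np.cos(t)
        print(th,[w2pix(c,G+65*bx-54*bz+q*38*Y,M).round(0).tolist() for q in(1,-1)],"lip z%.0f"%(G-65*bx-82*bz)[2])
E
python3 - <<'E'
from h import *
go(491,278,181,4.5)
s=env.state();c=env.read_camera("wrist");rim(c,s)
f=c["frame"].astype(int);w=(f.min(2)>185)
for r in range(60,200,8):
    n=np.where(w[r,180:460])[0]; print(r,len(n),(n.min()+180,n.max()+180) if len(n) else "")
hsv=cv2.cvtColor(c["frame"],cv2.COLOR_RGB2HSV)
cv2.imwrite("pics/p8.png",np.vstack([cv2.resize(f[60:260,160:480,::-1].astype(np.uint8),None,fx=1.5,fy=1.5)]))
E
```

```text
t9.05 at [401.7 266.4 182.5] yaw4.5 | shift [89.9 -4.7  1.5 -0. ] dist90 F [ 4.   0.4 -3.9] op0.80
30 [[252.0, 111.0], [388.0, 111.0]] lip z98
40 [[246.0, 107.0], [395.0, 107.0]] lip z97
50 [[238.0, 108.0], [403.0, 108.0]] lip z99
60 [[229.0, 115.0], [412.0, 115.0]] lip z104
70 [[219.0, 131.0], [422.0, 131.0]] lip z112
80 [[209.0, 157.0], [432.0, 157.0]] lip z123
60 189 (np.int64(227), np.int64(415))
68 190 (np.int64(226), np.int64(415))
76 191 (np.int64(226), np.int64(416))
84 191 (np.int64(226), np.int64(416))
92 192 (np.int64(225), np.int64(416))
100 193 (np.int64(225), np.int64(417))
108 194 (np.int64(224), np.int64(417))
116 195 (np.int64(224), np.int64(418))
124 0 
132 28 (np.int64(373), np.int64(400))
140 23 (np.int64(372), np.int64(394))
148 17 (np.int64(372), np.int64(388))
156 13 (np.int64(370), np.int64(382))
164 24 (np.int64(256), np.int64(384))
172 27 (np.int64(256), np.int64(384))
180 19 (np.int64(256), np.int64(384))
188 17 (np.int64(255), np.int64(385))
196 14 (np.int64(255), np.int64(385))
```

Request:
arm_command(
  targets=[
    [12,0,-4,0,0.4],
    [25,0,-10,0,0.4],
    [38,0,-12,0,0.4],
    [46,0,-12,0,0.4],
    [46,0,-12,0,0.4],
  ],
)

```text
t: 9.6
eef_pos: [448.2, 269.8, 194.1]
tcp_rot: [3.141, 0.001, 0.077]
ft_force: [-0.1, -0.1, -1.8]
opening: 0.797
grip_force: 30.0
```

```bash
cat >> h.py <<'E'
def gold(c,v0,v1,u0,u1,name=None):
    h=cv2.cvtColor(c["frame"],cv2.COLOR_RGB2HSV)[v0:v1,u0:u1]
    m=((h[...,0]>15)&(h[...,0]<30)&(h[...,1]>125)&(h[...,2]>60)).astype(np.uint8)
    n,l,st,ce=cv2.connectedComponentsWithStats(m)
    print("gold",[(int(a[4]),(ce[i]+[u0,v0]).round(0).tolist()) for i,a in enumerate(st) if i and a[4]>15])
E
python3 - <<'E'
from h import *
go(491,278,181,4.5)
s=env.state();c=env.read_camera("wrist");rim(c,s)
f=c["frame"].astype(int);w=(f.min(2)>185)
for r in range(84,180,6):
    n=np.where(w[r,180:460])[0]; print(r,len(n),(n.min()+180,n.max()+180) if len(n) else "")
gold(c,100,260,200,440)
cv2.imwrite("pics/p9.png",cv2.resize(c["frame"][60:300,160:480,::-1],None,fx=2,fy=2))
E
```

```text
t9.60 at [448.2 269.8 194.1] yaw4.4 | shift [43.3 -4.9 13.1 -0.1] dist46 F [-0.1 -0.1 -1.8] op0.80
30 [[252.0, 111.0], [388.0, 111.0]] lip z110
40 [[245.0, 107.0], [395.0, 107.0]] lip z109
50 [[238.0, 108.0], [403.0, 108.0]] lip z111
60 [[229.0, 115.0], [412.0, 115.0]] lip z116
70 [[219.0, 131.0], [422.0, 131.0]] lip z124
80 [[209.0, 157.0], [432.0, 157.0]] lip z135
84 190 (np.int64(226), np.int64(415))
90 191 (np.int64(226), np.int64(416))
96 192 (np.int64(225), np.int64(416))
102 192 (np.int64(225), np.int64(416))
108 194 (np.int64(224), np.int64(417))
114 194 (np.int64(224), np.int64(417))
120 0 
126 22 (np.int64(382), np.int64(403))
132 32 (np.int64(368), np.int64(399))
138 31 (np.int64(365), np.int64(395))
144 38 (np.int64(354), np.int64(391))
150 38 (np.int64(349), np.int64(458))
156 21 (np.int64(363), np.int64(383))
162 28 (np.int64(256), np.int64(384))
168 27 (np.int64(256), np.int64(384))
174 25 (np.int64(256), np.int64(384))
gold [(1365, [342.0, 177.0]), (339, [305.0, 166.0]), (466, [303.0, 195.0])]
```

Request:
arm_command(
  targets=[
    [0,0,-20,0,0.4],
    [10,0,-5,0,0.4],
    [0,0,-25,0,0.4],
    [10,0,-10,0,0.4],
    [5,0,-30,0,0.4],
  ],
)

```text
t: 10.15
eef_pos: [452.1, 269.7, 220.6]
tcp_rot: [3.14, 0.005, 0.077]
ft_force: [-0.3, 0.6, -1.6]
opening: 0.792
grip_force: 30.0
```

Request:
arm_command(
  targets=[
    [5,0,-30,0,0.4],
    [10,0,-60,0,0.4],
    [10,0,-60,0,0.4],
    [10,0,-60,0,0.4],
  ],
)

```text
t: 10.55
eef_pos: [462.3, 271.0, 283.2]
tcp_rot: [3.141, 0.001, 0.078]
ft_force: [-0.4, -0.0, -3.2]
opening: 0.798
grip_force: 30.0
```

Run:
```python
from h import *
go(491,278,181,4.5)
F=[]
for i in range(6):
    t=env.read_camera("top" if i else "wrist");F.append(env.state()["ft_force"])
    if i==0:c=t
print(np.mean(F,0).round(2),np.std(F,0).round(2))
s=env.state();rim(c,s)
f=c["frame"].astype(int);w=(f.min(2)>185)
for r in range(96,150,6):
    n=np.where(w[r,180:460])[0]; print(r,len(n),(n.min()+180,n.max()+180) if len(n) else "")
gold(c,100,260,200,440)
cv2.imwrite("pics/p10.png",np.vstack([cv2.resize(c["frame"][90:270,200:440,::-1],(720,540))]))
```

```text
t10.55 at [462.3 271.  283.2] yaw4.4 | shift [ 2.910e+01 -4.800e+00  1.022e+02 -1.000e-01] dist106 F [-0.4 -0.  -3.2] op0.80
[-0.04 -0.21 -2.37] [0.33 0.53 0.3 ]
30 [[252.0, 111.0], [388.0, 111.0]] lip z199
40 [[245.0, 107.0], [395.0, 107.0]] lip z198
50 [[238.0, 108.0], [403.0, 108.0]] lip z200
60 [[229.0, 115.0], [412.0, 115.0]] lip z205
70 [[219.0, 131.0], [422.0, 131.0]] lip z214
80 [[209.0, 157.0], [432.0, 158.0]] lip z224
96 192 (np.int64(225), np.int64(416))
102 192 (np.int64(225), np.int64(416))
108 193 (np.int64(225), np.int64(417))
114 193 (np.int64(225), np.int64(417))
120 0 
126 23 (np.int64(382), np.int64(404))
132 32 (np.int64(368), np.int64(399))
138 31 (np.int64(365), np.int64(395))
144 37 (np.int64(355), np.int64(391))
gold [(181, [307.0, 163.0]), (613, [335.0, 179.0]), (264, [357.0, 186.0]), (256, [307.0, 190.0])]
```

Request:
arm_command(
  targets=[
    [25,0,20,0,0.4],
    [50,0,40,0,0.4],
    [50,0,57,0,0.4],
    [60,0,57,0,0.4],
    [68,0,57,0,0.4],
  ],
)

```text
t: 11.35
eef_pos: [530.1, 276.5, 228.0]
tcp_rot: [3.141, 0.002, 0.078]
ft_force: [-11.7, -1.1, 13.8]
opening: 0.796
grip_force: 30.0
```

Request:
arm_command(
  targets=[
    [8,0,-4,0,0.4],
    [15,0,-8,0,0.4],
    [22,0,-11,0,0.4],
    [29,0,-14,0,0.4],
    [36,0,-15,0,0.4],
  ],
)

```text
t: 11.85
eef_pos: [566.7, 279.3, 243.5]
tcp_rot: [-3.141, -0.001, 0.078]
ft_force: [-3.9, 0.2, 3.7]
opening: 0.798
grip_force: 30.0
```

Request:
arm_command(
  targets=[
    [8,0,-1,0,0.4],
    [16,0,-2,0,0.4],
    [24,0,-2,0,0.4],
    [32,0,-1,0,0.4],
    [38,0,0,0,0.4],
  ],
)

```text
t: 12.35
eef_pos: [605.1, 282.2, 242.9]
tcp_rot: [-3.141, -0.001, 0.078]
ft_force: [-3.5, 0.4, 5.8]
opening: 0.799
grip_force: 30.0
```

```bash
cat >> h.py <<'E'
def tilt():
    s=env.state();c=env.read_camera("wrist")
    w=(c["frame"].min(2)>185)
    for r in range(90,150,4):
        n=np.where(w[r,180:460])[0]; print(r,len(n),(n.min()+180,n.max()+180) if len(n) else "",end=";")
    print();return s,c
E
python3 - <<'E'
from h import *
go(491,278,181,4.5);s,c=tilt();cv2.imwrite("pics/p11.png",c["frame"][:,:,::-1])
M=T(c,s);a=s["tcp_rot"][2];G=np.array(s["eef_pos"])+[0,0,19];X=np.array([np.cos(a),np.sin(a),0]);Y=np.array([-np.sin(a),np.cos(a),0]);Z=np.array([0,0,1])
for th in(-10,0,10,20,30):
    t=np.radians(th);bx=X*np.cos(t)+Z*np.sin(t);bz=-X*np.sin(t)+Z*np.cos(t)
    print(th,[w2pix(c,G+65*bx-54*bz+q*38*Y,M).round(0).tolist() for q in(1,-1)])
E
```

```text
t12.35 at [605.1 282.2 242.9] yaw4.4 | shift [-1.141e+02 -4.700e+00  6.190e+01 -1.000e-01] dist130 F [-3.5  0.4  5.8] op0.80
90 212 (np.int64(212), np.int64(423));94 212 (np.int64(212), np.int64(423));98 211 (np.int64(212), np.int64(422));102 210 (np.int64(213), np.int64(422));106 209 (np.int64(213), np.int64(421));110 188 (np.int64(214), np.int64(421));114 175 (np.int64(214), np.int64(421));118 168 (np.int64(214), np.int64(381));122 170 (np.int64(214), np.int64(383));126 171 (np.int64(215), np.int64(385));130 170 (np.int64(215), np.int64(384));134 123 (np.int64(216), np.int64(384));138 121 (np.int64(216), np.int64(383));142 119 (np.int64(216), np.int64(382));146 122 (np.int64(216), np.int64(382));
-10 [[270.0, 155.0], [370.0, 155.0]]
0 [[267.0, 141.0], [373.0, 142.0]]
10 [[263.0, 129.0], [377.0, 129.0]]
20 [[258.0, 119.0], [382.0, 119.0]]
30 [[252.0, 111.0], [388.0, 111.0]]
```

Request:
arm_command(
  targets=[
    [15,0,-1,0,0.4],
    [35,0,-1,0,0.4],
    [60,0,-1,0,0.4],
    [65,0,5,0,0.4],
    [65,0,11,0,0.4],
  ],
)

```text
t: 12.9
eef_pos: [674.9, 287.5, 236.9]
tcp_rot: [-3.139, -0.017, 0.077]
ft_force: [12.4, -0.9, 35.0]
opening: 0.793
grip_force: 30.0
```

Request:
arm_command(
  targets=[
    [0,0,2,0,0.4],
    [0,0,2,0,0.4],
    [0,0,-30,0,0.4],
    [0,0,-60,0,0.4],
    [0,0,-60,0,0.4],
  ],
)

```text
t: 13.4
eef_pos: [670.7, 287.4, 295.6]
tcp_rot: [-3.14, -0.008, 0.077]
ft_force: [0.4, 0.3, -1.5]
opening: 0.799
grip_force: 30.0
```

Run:
```python
from h import *
go(460,-83,270,-5.3);s,c=tilt();cv2.imwrite("pics/p12.png",c["frame"][:,:,::-1])
gold(c,0,260,150,480)
f=c["frame"].astype(int)
print(f[100:170:4,300].tolist())
```

```text
t13.40 at [670.7 287.4 295.6] yaw4.4 | shift [-238.7  353.    25.6    9.7] dist427 F [ 0.4  0.3 -1.5] op0.80
90 176 (np.int64(231), np.int64(406));94 174 (np.int64(232), np.int64(405));98 174 (np.int64(232), np.int64(405));102 174 (np.int64(232), np.int64(405));106 172 (np.int64(233), np.int64(404));110 172 (np.int64(233), np.int64(404));114 172 (np.int64(233), np.int64(404));118 171 (np.int64(233), np.int64(403));122 100 (np.int64(234), np.int64(403));126 117 (np.int64(234), np.int64(375));130 146 (np.int64(234), np.int64(379));134 146 (np.int64(235), np.int64(380));138 106 (np.int64(235), np.int64(380));142 104 (np.int64(235), np.int64(379));146 103 (np.int64(236), np.int64(379));
gold []
[[210, 210, 218], [209, 211, 216], [208, 208, 216], [206, 207, 214], [207, 209, 214], [193, 191, 188], [192, 189, 187], [193, 191, 188], [250, 250, 249], [222, 221, 219], [169, 168, 165], [169, 168, 165], [171, 168, 167], [167, 166, 163], [170, 169, 165], [169, 167, 164], [169, 168, 165], [168, 167, 165]]
```

Request:
arm_command(
  targets=[
    [-20,30,0,1,0.4],
    [-46,68,0,3,0.4],
    [-73,108,0,5,0.4],
    [-100,148,0,7,0.4],
    [-127,188,0,9,0.4],
  ],
)

```text
t: 13.95
eef_pos: [555.4, 88.3, 289.7]
tcp_rot: [3.141, 0.002, -0.081]
ft_force: [0.4, -0.6, -2.0]
opening: 0.799
grip_force: 30.0
```

Run:
```python
from h import *
go(458,-83,200,-5.3)
```

```text
t13.95 at [555.4  88.3 289.7] yaw-4.6 | shift [-83.3 178.6  89.7   0.7] dist217 F [ 0.4 -0.6 -2. ] op0.80
```

Request:
arm_command(
  targets=[
    [-19,42,0,0.7,0.4],
    [-38,84,10,0.7,0.4],
    [-57,124,30,0.7,0.4],
    [-74,158,60,0.7,0.4],
    [-83,178,90,0.7,0.4],
  ],
)

```text
t: 14.45
eef_pos: [458.0, -82.8, 199.8]
tcp_rot: [3.141, 0.0, -0.093]
ft_force: [1.3, 0.1, -2.5]
opening: 0.796
grip_force: 30.0
```

Request:
arm_command(
  targets=[
    [0,0,35,0,0.4],
    [0,0,70,0,0.4],
    [0,0,100,0,0.4],
    [0,0,115,0,0.4],
    [0,0,120,0,0.4],
  ],
)

```text
t: 14.95
eef_pos: [458.6, -80.8, 79.0]
tcp_rot: [-3.141, 0.004, -0.092]
ft_force: [1.3, -0.3, -1.7]
opening: 0.797
grip_force: 30.0
```

Run:
```python
from h import *
go(458,-83,70,-5.3)
```

```text
t14.95 at [458.6 -80.8  79. ] yaw-5.3 | shift [-0.4  2.3  9.   0. ] dist9 F [ 1.3 -0.3 -1.7] op0.80
```

Request:
arm_command(
  targets=[
    [0,0,3,0,0.4],
    [0,0,6,0,0.4],
    [0,0,8,0,0.4],
    [0,0,9,0,0.4],
    [0,0,9,0,0.4],
  ],
)

```text
t: 15.45
eef_pos: [461.9, -81.5, 74.4]
tcp_rot: [3.14, -0.006, -0.092]
ft_force: [2.6, 0.5, 12.2]
opening: 0.796
grip_force: 30.0
```

Run:
```python
from h import *
go(458,-83,70,-5.3)
```

```text
t15.45 at [461.9 -81.5  74.4] yaw-5.3 | shift [-3.7  1.9  4.4  0. ] dist6 F [ 2.6  0.5 12.2] op0.80
```

Request:
arm_command(
  targets=[
    [0,0,3,0,0.4],
    [0,0,3,0,0.85],
    [0,0,3,0,0.9],
    [0,0,3,0,1],
    [0,0,3,0,1],
  ],
)

```text
t: 15.95
eef_pos: [459.8, -81.0, 69.7]
tcp_rot: [3.141, -0.0, -0.092]
ft_force: [-0.0, -0.7, 1.0]
opening: 0.987
grip_force: 0.0
```

Request:
arm_command(
  targets=[
    [0,0,-20,0,1],
    [0,0,-60,0,1],
    [0,0,-105,0,1],
    [0,0,-150,0,1],
    [0,0,-190,0,1],
  ],
)

```text
t: 16.45
eef_pos: [459.6, -80.9, 261.9]
tcp_rot: [3.141, -0.001, -0.092]
ft_force: [-0.0, 0.2, -0.7]
opening: 0.998
grip_force: 0.0
```

Run:
```python
from h import *
go(380,150,260,4.5)
s=env.state();c=env.read_camera("wrist");cv2.imwrite("pics/w13.png",c["frame"][:,:,::-1]);M=T(c,s)
f=c["frame"].astype(int);w=(f.min(2)>160)&(f.max(2)-f.min(2)<30)
for r in range(120,235,6):
    n=np.where(w[r,265:375])[0]; print(r,len(n),(n.min()+265,n.max()+265) if len(n) else "",end="; ")
gold(c,110,240,270,370)
t=env.read_camera("top");gold(t,180,240,205,260)
```

```text
t16.45 at [459.6 -80.9 261.9] yaw-5.3 | shift [-100.4 -222.7    1.9   -9.8] dist244 F [-0.   0.2 -0.7] op1.00
120 55 (np.int64(294), np.int64(348)); 126 56 (np.int64(293), np.int64(348)); 132 56 (np.int64(293), np.int64(348)); 138 56 (np.int64(293), np.int64(348)); 144 56 (np.int64(293), np.int64(348)); 150 56 (np.int64(293), np.int64(348)); 156 55 (np.int64(294), np.int64(348)); 162 52 (np.int64(294), np.int64(346)); 168 4 (np.int64(290), np.int64(351)); 174 6 (np.int64(289), np.int64(352)); 180 6 (np.int64(289), np.int64(352)); 186 54 (np.int64(294), np.int64(347)); 192 53 (np.int64(294), np.int64(346)); 198 53 (np.int64(294), np.int64(346)); 204 52 (np.int64(295), np.int64(346)); 210 6 (np.int64(295), np.int64(346)); 216 0 ; 222 0 ; 228 0 ; 234 0 ; gold []
gold [(48, [230.0, 215.0]), (166, [243.0, 221.0]), (49, [230.0, 226.0])]
```

Run:
```python
from h import *
t=env.read_camera("top");f=t["frame"].astype(int);w=(f.min(2)>140)&(f.max(2)-f.min(2)<45)
for u in(220,224,228,232,236,240,244): print(u,[v for v in range(215,270) if w[v,u]])
for u,v in((222,247),(244,246)): print(pix2w(t,(u,v),122).round(1))
go(345,264,180,4.5)
```

```text
220 [238, 239, 240, 241, 252, 253, 254]
224 [238, 239, 240, 241, 252, 253]
228 [238, 239, 240, 241, 252, 253]
232 [238, 239, 240, 241, 251, 252, 253]
236 [237, 238, 239, 240, 251, 252, 253]
240 [237, 238, 239, 240, 251, 252]
244 [237, 238, 239, 240, 242, 243, 244, 245, 251, 252]
[386.6 307.6 122. ]
[390.4 235.4 122. ]
t16.60 at [460.4 -81.2 261.6] yaw-5.3 | shift [-146.5 -333.2   81.6   -9.8] dist373 F [0.2 0.  1. ] op1.00
```

Request:
arm_command(
  targets=[
    [-20,-43,0,-2,0.3],
    [-39,-86,0,-4,0],
    [-58,-128,0,-6,0],
    [-78,-170,0,-8,0],
    [-97,-212,0,-9.8,0],
  ],
)

```text
t: 17.1
eef_pos: [381.1, 140.3, 258.3]
tcp_rot: [3.141, 0.002, 0.08]
ft_force: [0.9, -0.1, -0.4]
opening: 0.633
grip_force: 0.0
```

Run:
```python
from h import *
go(340,264,106,4.5)
```

```text
t17.10 at [381.1 140.3 258.3] yaw4.6 | shift [-3.110e+01 -1.266e+02  1.523e+02  1.000e-01] dist200 F [ 0.9 -0.1 -0.4] op0.63
```

Request:
arm_command(
  targets=[
    [-12,-45,0,0,0],
    [-24,-90,20,0,0],
    [-31,-126,50,0,0],
    [-31,-126,95,0,0],
    [-31,-126,120,0,0],
  ],
)

```text
t: 17.6
eef_pos: [339.4, 262.2, 136.0]
tcp_rot: [3.14, 0.004, 0.082]
ft_force: [-0.4, -0.0, 1.0]
opening: 0.216
grip_force: 0.0
```

Request:
arm_command(
  targets=[
    [0,0,20,0,0],
    [0,0,30,0,0],
    [0,0,32,0,0],
  ],
)

```text
t: 17.9
eef_pos: [341.0, 261.7, 106.2]
tcp_rot: [3.14, 0.003, 0.079]
ft_force: [0.2, 0.5, 0.2]
opening: 0.013
grip_force: 0.0
```

Run:
```python
from h import *
go(524,278.5,106,4.5)
```

```text
t17.90 at [341.  261.7 106.2] yaw4.5 | shift [183.7  -2.3   0.2   0. ] dist184 F [0.2 0.5 0.2] op0.01
```

Push gently, ~15 mm per row.

Request:
arm_command(
  targets=[
    [12,0,0,0,0],
    [25,0,0,0,0],
    [40,0,0,0,0],
    [55,0,0,0,0],
    [70,-1,0,0,0],
  ],
)

```text
t: 18.4
eef_pos: [413.4, 268.6, 108.2]
tcp_rot: [-3.141, -0.001, 0.079]
ft_force: [-1.7, -1.2, -0.1]
opening: 0.005
grip_force: 0.8
```

Request:
arm_command(
  targets=[
    [15,0,0,0,0],
    [30,0,0,0,0],
    [45,-1,0,0,0],
    [60,-1,0,0,0],
    [75,-1,0,0,0],
  ],
)

```text
t: 18.9
eef_pos: [488.1, 275.4, 108.2]
tcp_rot: [-3.142, -0.001, 0.079]
ft_force: [-1.3, -2.0, 0.1]
opening: 0.004
grip_force: 0.8
```

Request:
arm_command(
  targets=[
    [8,0,0,0,0],
    [16,0,0,0,0],
    [23,0,0,0,0],
    [29,0,0,0,0],
    [32,0,0,0,0],
  ],
)

```text
t: 19.4
eef_pos: [518.5, 278.2, 107.6]
tcp_rot: [3.142, -0.0, 0.079]
ft_force: [-0.7, -0.6, 0.3]
opening: 0.002
grip_force: 0.6
```

Request:
arm_command(
  targets=[
    [4,0,0,0,0],
    [8,0,0,0,0],
    [12,0,0,0,0],
    [16,0,0,0,0],
    [16,0,0,0,0],
  ],
)

```text
t: 19.9
eef_pos: [519.6, 278.1, 107.4]
tcp_rot: [3.137, 0.031, 0.08]
ft_force: [-72.8, -4.4, 46.0]
opening: 0.003
grip_force: 37.2
```

Request:
arm_command(
  targets=[
    [0,0,0,0,0],
    [-30,0,0,0,0],
    [-60,0,0,0,0.3],
    [-90,0,-30,0,0.6],
    [-90,0,-80,0,1],
  ],
)

```text
t: 20.4
eef_pos: [440.0, 271.5, 186.2]
tcp_rot: [3.139, 0.007, 0.081]
ft_force: [1.8, 0.5, 0.7]
opening: 0.201
grip_force: 0.0
```

Run:
```python
from h import *
t=env.read_camera("top");f=t["frame"].astype(int);w=(f.min(2)>140)&(f.max(2)-f.min(2)<45)
for u in(216,220,224,246,250): print(u,[v for v in range(180,250) if w[v,u]])
# baskets: grey in region
m=((f.max(2)-f.min(2)<28)&(f.max(2)>80)).astype(np.uint8)
n,l,st,ce=cv2.connectedComponentsWithStats(cv2.morphologyEx(m,cv2.MORPH_CLOSE,np.ones((3,3))))
for i in range(1,n):
    x,y,ww,h,a=st[i]
    if 255<x<360 and 140<y<230 and a>60:
        r=cv2.minAreaRect(np.argwhere(l==i)[:,::-1].astype(np.float32));print(st[i],r)
cv2.imwrite("pics/top14.png",t["frame"][:,:,::-1])
go(536,110,290,19.5)
```

```text
216 [180, 181, 182, 183, 184, 185, 186, 188, 189, 190, 191]
220 [180, 181, 182, 183, 184, 185, 188, 189, 190, 191, 197, 198, 199, 200]
224 [180, 181, 182, 183, 184, 185, 188, 189, 190, 195, 196, 197, 198, 199, 200, 201, 202, 203]
246 [180, 181, 182, 183, 184, 186, 187, 188, 189, 194, 195, 196, 197, 198, 199, 200]
250 [180, 181, 182, 183, 184, 186, 187, 188, 189]
[331 160  18  15 201] ((339.2499694824219, 166.75), (16.263456344604492, 12.727922439575195), 8.13010311126709)
[292 164  23  19 269] ((302.93463134765625, 173.07305908203125), (21.838741302490234, 13.682104110717773), 15.255120277404785)
[269 193  30  22 398] ((283.3000183105469, 203.90000915527344), (14.546475410461426, 27.828041076660156), 71.56504821777344)
[326 203  26  38 700] ((338.8811950683594, 221.68814086914062), (22.587343215942383, 36.816375732421875), 5.7105937004089355)
t20.45 at [444.7 273.4 195.5] yaw4.6 | shift [ 77.8 170.2 -94.5 -14.9] dist210 F [2.  0.6 7.9] op0.24
```

Request:
arm_command(
  targets=[
    [10,20,-40,-3,1],
    [25,55,-70,-6,1],
    [42,95,-80,-9,1],
    [60,135,-80,-12,1],
    [75,170,-80,-15,1],
  ],
)

```text
t: 20.95
eef_pos: [533.7, 107.0, 268.3]
tcp_rot: [3.141, -0.002, 0.343]
ft_force: [-0.2, 0.7, -0.5]
opening: 0.663
grip_force: 0.0
```

Request:
arm_command(
  targets=[
    [0,0,0,0,1],
    [0,0,0,0,1],
  ],
)

```text
t: 21.15
eef_pos: [532.8, 108.3, 267.5]
tcp_rot: [-3.142, -0.0, 0.339]
ft_force: [-1.1, -0.1, 0.1]
opening: 0.831
grip_force: 0.0
```

```bash
cat >> h.py <<'E'
def basket(H,top,X,Y):
    """wrist view: grey/dark blob near predicted (X,Y): predicted rim/bar pixels and a crop"""
    s=env.state();c=env.read_camera("wrist");M=T(c,s);f=c["frame"].astype(int)
    p=w2pix(c,(X,Y,H),M);q=w2pix(c,(X,Y,top),M);print("pred rim",p.round(0),"bar",q.round(0))
    m=((f.max(2)-f.min(2)<28)).astype(np.uint8);m[240:]=0
    n,l,st,ce=cv2.connectedComponentsWithStats(m)
    for i in range(1,n):
        if st[i][4]>150:
            pts=np.argwhere(l==i)[:,::-1];r=cv2.minAreaRect(pts.astype(np.float32));bp=cv2.boxPoints(r)
            print("blob",st[i].tolist(),"rect@rim",[pix2w(c,b,H,M)[:2].round(0).tolist() for b in bp],"mean V",int(f[l==i].max(1).mean()))
    d=((f.max(2)<95)&(f.max(2)-f.min(2)<28)).astype(np.uint8);d[240:]=0
    n,l,st,ce=cv2.connectedComponentsWithStats(d)
    for i in range(1,n):
        if st[i][4]>60:
            r=cv2.minAreaRect(np.argwhere(l==i)[:,::-1].astype(np.float32))
            print("dark",st[i].tolist(),"ctr",np.round(r[0]),"box",[pix2w(c,b,top,M)[:2].round(0).tolist() for b in cv2.boxPoints(r)])
    return s,c,M
E
python3 - <<'E'
from h import *
go(536,110,275,19.5)
s,c,M=basket(70,150,536,110)
cv2.imwrite("pics/w15.png",c["frame"][:,:,::-1])
E
```

```text
t21.15 at [532.8 108.3 267.5] yaw19.4 | shift [ 3.6 -0.6 -7.5 -0.1] dist8 F [-1.1 -0.1  0.1] op0.83
pred rim [319. 183.] bar [319. 197.]
blob [58, 0, 249, 156, 26955] rect@rim [[635.0, 456.0], [730.0, 194.0], [565.0, 138.0], [458.0, 439.0]] mean V 193
blob [358, 83, 72, 62, 2359] rect@rim [[636.0, 95.0], [680.0, 82.0], [663.0, 5.0], [617.0, 16.0]] mean V 148
blob [451, 106, 89, 46, 2302] rect@rim [[648.0, -26.0], [695.0, -22.0], [695.0, -132.0], [648.0, -139.0]] mean V 139
blob [282, 156, 74, 40, 2781] rect@rim [[554.0, 167.0], [585.0, 78.0], [537.0, 59.0], [504.0, 151.0]] mean V 148
blob [399, 156, 33, 28, 642] rect@rim [[604.0, 24.0], [618.0, -16.0], [586.0, -31.0], [572.0, 9.0]] mean V 105
blob [382, 202, 86, 38, 1863] rect@rim [[540.0, 21.0], [578.0, -88.0], [530.0, -113.0], [490.0, -0.0]] mean V 156
dark [377, 101, 24, 12, 136] ctr [388. 106.] box [[640.0, 88.0], [654.0, 71.0], [648.0, 66.0], [635.0, 84.0]]
dark [395, 113, 29, 13, 205] ctr [409. 119.] box [[641.0, 68.0], [650.0, 42.0], [640.0, 37.0], [631.0, 63.0]]
dark [471, 120, 62, 20, 566] ctr [502. 129.] box [[645.0, -12.0], [661.0, -5.0], [678.0, -63.0], [662.0, -71.0]]
dark [400, 156, 16, 22, 75] ctr [405. 164.] box [[587.0, 44.0], [611.0, 41.0], [609.0, 32.0], [586.0, 35.0]]
dark [411, 163, 14, 16, 95] ctr [419. 171.] box [[588.0, 28.0], [605.0, 26.0], [604.0, 16.0], [587.0, 18.0]]
dark [301, 169, 9, 19, 105] ctr [305. 178.] box [[558.0, 137.0], [561.0, 130.0], [543.0, 123.0], [540.0, 131.0]]
dark [325, 170, 10, 18, 83] ctr [331. 179.] box [[549.0, 108.0], [567.0, 111.0], [568.0, 102.0], [550.0, 99.0]]
dark [240, 228, 19, 12, 140] ctr [249. 234.] box [[475.0, 179.0], [482.0, 161.0], [469.0, 157.0], [463.0, 176.0]]
dark [382, 228, 19, 12, 141] ctr [391. 234.] box [[515.0, 29.0], [527.0, 34.0], [533.0, 15.0], [521.0, 10.0]]
```

```bash
cat >> h.py <<'E'
def asc(c,v0,v1,u0,u1,dv=2):
    f=c["frame"].astype(int)
    print("cols",u0,"..",u1)
    for v in range(v0,v1,dv):
        print(v,"".join(("~" if f[v,u].max()-f[v,u].min()>=30 else "#%xo-. "[min(6,f[v,u].max()//37)]) for u in range(u0,u1)))
E
python3 - <<'E'
from h import *
s=env.state();c=env.read_camera("wrist");M=T(c,s);asc(c,150,204,278,362)
a=np.radians(19.4);x=np.array([np.cos(a),np.sin(a),0]);y=np.array([-x[1],x[0],0]);O=np.array([536,110,0])
for n,P in dict(r1=O+23*x+48*y,r2=O+23*x-48*y,r3=O-23*x-48*y,r4=O-23*x+48*y).items(): print(n,w2pix(c,P+[0,0,70],M).round(0))
for k in(-5,5):print("bar",[w2pix(c,O+k*x+j*y+[0,0,150],M).round(0).tolist() for j in(-19,19)])
E
```

```text
cols 278 .. 362
150 ~~~~~~~~~~~~~~~~~~~~~~~~~~~~~~~~~~~~~~~~~~~~~~~~~~~~~~~~~~~~~~~~~~~~~~~~~~~~~~~~~~~~
152 ~~~~~~~~~~~~~~~~~~~~~~~~~~~~~~~~~~~~~~~~~~~~~~~~~~~~~~~~~~~~~~~~~~~~~~~~~~~~~~~~~~~~
154 ~~~~~~~~~~~~~~~~~~~~~~~~~~~~~~~~~~~~~~~~~~~~~~~~~~~~~~~~~~~~~~~~~~~~~~~~~~~~~~~~~~~~
156 ~~~~~~~~~~~~~~~~~ooooo~~~~~~~~~~~~~~~~~~~~~~~~~~~~~~~~~~~~~~~~~~~~~~~~~~~~~~~~~~~~~~
158 ~~~~~~~~oooooooooooooooooooooooooooooooooooooooooooooooooooooooooooooooooo~~~~~~~~~~
160 ~~~~~o----------------------------ooooo------oooo--o-ooooooooo-oooooooo-oooo~~~~~~~~
162 ~~~~~                                              ..........................-~~~~~~
164 ~~~~~ .-oooo---------------------------------------.-.--.-----..-..........  .~~~~~~
166 ~~~~~ .-ooooooooooooooooooooooooooooooooooo----oooooooooooooooooooooooooo-.. .~~~~~~
168 ~~~~~ .-oooooooooooooooooooooooooooooo-...      ......  ..  ..  ... ........ .~~~~~~
170 ~~~~~ .-oooo-ooooooooooooooox%%%xoooooo-.        .oxxo----...          ..... .~~~~~~
172 ~~~~~  -oooooooooooooooooooox%%%xoooooooo---...  .ox%xxooooooo--...   .....  .~~~~~~
174 ~~~~~ .-oooo
[... 752 characters left out ...]
oooooxooooooooooooooooooo~~~~~~~
192 ~~~~~~ .-oo-----------ooooooooooooooooooooooooxooooxoooxxxooo---ooooooooooooo~~~~~~~
194 ~~~~~~                .-oxxxxooxooooxooxoxoxxooxoooxoxooxx-......---oo---o---~~~~~~~
196 ~~~~~~~~~~~~~~~~~~~~~~~~~~~~~~~~~~~~~~~~~~~~~~~~~~~~~~~~~~~~~~~~~~~~~~~~~~~~~~~~~~~~
198 ~~~~~~~~~~~~~~~~~~~~~~~~~~~~~~~~~~~~~~~~~~~~~~~~~~~~~~~~~~~~~~~~~~~~~~~~~~~~~~~~~~~~
200 ~~~~~~~~~~~~~~~~~~~~~~~~~~~~~~~~~~~~~~~~~~~~~~~~~~~~~~~~~~~~~~~~~~~~~~~~~~~~~~~~~~~~
202 ~~~~~~~~~~~~~~~~~~~~~~~~~~~~~~~~~~~~~~~~~~~~~~~~~~~~~~~~~~~~~~~~~~~~~~~~~~~~~~~~~~~~
r1 [283. 166.]
r2 [356. 166.]
r3 [355. 200.]
r4 [284. 200.]
bar [[337.0, 202.0], [302.0, 202.0]]
bar [[338.0, 193.0], [302.0, 193.0]]
```

Request:
arm_command(
  targets=[
    [8,-0.5,45,0,1],
    [8,-0.5,90,0,1],
    [8,-0.5,130,0,1],
    [8,-0.5,150,0,1],
    [8,-0.5,156,0,1],
  ],
)

```text
t: 21.75
eef_pos: [538.6, 113.0, 109.6]
tcp_rot: [-3.141, 0.003, 0.343]
ft_force: [0.3, -0.3, 0.5]
opening: 0.998
grip_force: 0.0
```

Request:
arm_command(
  targets=[
    [0,0,0,0,0.6],
    [0,0,0,0,0.4],
    [0,0,0,0,0.2],
    [0,0,0,0,0.2],
    [0,0,0,0,0.2],
  ],
)

```text
t: 22.25
eef_pos: [540.1, 111.9, 112.3]
tcp_rot: [3.141, -0.001, 0.341]
ft_force: [-0.0, -0.5, -0.0]
opening: 0.634
grip_force: 0.0
```

Request:
arm_command(
  targets=[
    [0,0,0,0,0.1],
    [0,0,0,0,0.1],
    [0,0,0,0,0.1],
  ],
)

```text
t: 22.55
eef_pos: [539.9, 112.0, 111.6]
tcp_rot: [-3.141, 0.0, 0.341]
ft_force: [1.5, -0.9, -2.6]
opening: 0.399
grip_force: 29.9
```

Request:
arm_command(
  targets=[
    [0,0,-15,0,0.1],
    [0,0,-45,0,0.1],
    [0,0,-80,0,0.1],
    [0,0,-115,0,0.1],
    [0,0,-145,0,0.1],
  ],
)

```text
t: 23.05
eef_pos: [539.7, 111.9, 258.0]
tcp_rot: [3.141, 0.0, 0.341]
ft_force: [0.5, 0.8, -2.4]
opening: 0.396
grip_force: 29.9
```

Run:
```python
from h import *
go(400,-319,256,1.6)
c=env.read_camera("wrist");asc(c,170,240,270,370,3)
```

```text
t23.05 at [539.7 111.9 258. ] yaw19.5 | shift [-275.8  359.3    2.    17.9] dist453 F [ 0.5  0.8 -2.4] op0.40
cols 270 .. 370
170 ~~~~~~~~~~~~~~~~~~~~~~~~~~~~~~~~~~~~~~~~~~~~~~~~~~~~~~~~~~~~~~~~~~~~~~~~~~~~~~~~~~~~~~~~~~~~~~~~~~~~
173 ~~~~~~~~~~~~~~~~~~~~~~~~~~~~~~~~~~~~~~~~~~~~~~~~~~~~~~~~~~~~~~~~~~~~~~~~~~~~~~~~~~~~~~~~~~~~~~~~~~~~
176 ~~~~~~~~~~~~~~~~~~~~~~~~~~~~~~~~~~~~~~~~~~~~~~~~~~~~~~~~~~~~~~~~~~~~~~~~~~~~~~~~~~~~~~~~~~~~~~~~~~~~
179 ~~~~~~~~~~~~~~~~~~~~~~~~~~~~~~~~~~~~~~~~~~~~~~~~~~~~~~~~~~~~~~~~~~~~~~~~~~~~~~~~~~~~~~~~~~~~~~~~~~~~
182 ~-oooooooooxxxxxooooooooooxxxxxooooooooooxxxxoooooooooooxxxxoooooo-oooxxxxoooooo-oooooxxooooo-ooo--~
185 -------oooo----------o-o-oo-oo---o-----oooo--oo----oo-oooooooo-oo--o-oooooooo--o-----oooooo---o-----
188 ----oooxxxxxooo----o-ooxxxxxxoooo--oooooxxxxxoooooo--ooxxxxxxxooo-o--oooxxxxxxoo----ooooxxxxxxoooooo
191 -----------------------------------------------------------------------------o----------------------
194 ----------------------------------------------------------------------------------------------------
197                          
[... 845 characters left out ...]
%x%%xoooooooooooo-.               .o%%%%%%%%o...---ooooooooooooooooooo
224 ooooooooooooooooooooooooxx%%x%%%%%xoooooooooooo--ooooooooooooo-ooo%%%%%%%%%xoooooooooooooooooooooooo
227 oooooooooooooxx%%%xxoooxx%x%%%%%%xoooooooooooooooooooooooooooooooox%%%%%%%%%xooooox%%%xxoooooooooooo
230 oooooooooooox%#####%%xxx%%%%%%%%%xo---o---oooo----oo--o---o--o---oo%%%%%%%%%%xoo%%#####%xooooooooooo
233 ooooooooxx%%#######%%xx%%%%%%%%%xoo---o-----o-o---------o-o-ooo--oox%%%%%%%%%%xx%########%%xxooooooo
236 oooooox%############%%%%%%%%%%%%xoo-ooo-oooo-ooo---oooo-o-o--o-o-ooox%%%%%%%%%%%%############%xooooo
239 oooox%############%%%%%%%%%%%%%xo----------------o--------------oooox%%%%%%%%%%%%##############%xooo
```

Request:
arm_command(
  targets=[
    [-20,26,0,2,0.1],
    [-48,62,0,5,0.1],
    [-77,100,0,8,0.1],
    [-106,138,0,12,0.1],
    [-135,176,0,15,0.1],
  ],
)

```text
t: 23.6
eef_pos: [470.4, -100.5, 256.0]
tcp_rot: [-3.141, 0.001, 0.077]
ft_force: [1.9, -0.4, -3.8]
opening: 0.393
grip_force: 30.0
```

Run:
```python
from h import *
go(400,-319,256,1.6)
```

```text
t23.60 at [ 470.4 -100.5  256. ] yaw4.4 | shift [-87.  212.4   0.    2.8] dist230 F [ 1.9 -0.4 -3.8] op0.39
```

Request:
arm_command(
  targets=[
    [-19,45,0,1,0.1],
    [-37,90,0,2,0.1],
    [-55,135,0,2.8,0.1],
    [-73,178,0,2.8,0.1],
    [-87,212,0,2.8,0.1],
  ],
)

```text
t: 24.1
eef_pos: [400.3, -319.5, 255.9]
tcp_rot: [-3.141, 0.001, 0.029]
ft_force: [0.8, 0.2, -1.5]
opening: 0.398
grip_force: 30.0
```

Request:
arm_command(
  targets=[
    [0,0,0,0,0.1],
    [0,0,0,0,0.1],
    [0,0,0,0,0.1],
  ],
)

```text
t: 24.4
eef_pos: [401.7, -316.5, 256.2]
tcp_rot: [-3.141, 0.001, 0.031]
ft_force: [-0.1, -0.3, -3.8]
opening: 0.394
grip_force: 30.0
```

Run:
```python
from h import *
go(605,-313,222,1.6)
s=env.state();c=env.read_camera("wrist");M=T(c,s);f=c["frame"].astype(int)
cv2.imwrite("pics/w16.png",c["frame"][:,:,::-1])
w=(f.min(2)>150)&(f.max(2)-f.min(2)<25)
for r in range(0,235,8):
    n=np.where(w[r,200:440])[0]; print(r,(n.min()+200,n.max()+200,len(n)) if len(n) else "",end="; ")
print([w2pix(c,P,M).round(0).tolist() for P in((466,-319,224),(552,-316,224),(642,-314,224),(470,-319,237))])
```

```text
t24.40 at [ 401.7 -316.5  256.2] yaw1.8 | shift [2.034e+02 2.800e+00 3.420e+01 2.000e-01] dist206 F [-0.1 -0.3 -3.8] op0.39
0 (np.int64(318), np.int64(328), 11); 8 (np.int64(318), np.int64(328), 11); 16 (np.int64(317), np.int64(328), 12); 24 (np.int64(318), np.int64(328), 11); 32 (np.int64(318), np.int64(328), 11); 40 (np.int64(317), np.int64(328), 12); 48 (np.int64(317), np.int64(327), 11); 56 (np.int64(317), np.int64(327), 11); 64 (np.int64(317), np.int64(327), 11); 72 (np.int64(317), np.int64(327), 11); 80 (np.int64(317), np.int64(327), 11); 88 (np.int64(317), np.int64(327), 11); 96 (np.int64(318), np.int64(327), 10); 104 (np.int64(317), np.int64(326), 10); 112 (np.int64(317), np.int64(326), 10); 120 (np.int64(317), np.int64(326), 10); 128 (np.int64(316), np.int64(326), 11); 136 (np.int64(317), np.int64(325), 9); 144 (np.int64(318), np.int64(325), 8); 152 ; 160 (np.int64(384), np.int64(388), 5); 168 (np.int64(377), np.int64(389), 10); 176 (np.int64(380), np.int64(392), 5); 184 (np.int64(388), np.int64(390), 3); 192 (np.int64(390), np.int64(401), 12); 200 (np.int64(259), np.int64(404), 30); 208 (np.int64(259), np.int64(408), 61); 216 (np.int64(260), np.int64(411), 73); 224 (np.int64(260), np.int64(264), 5); 232 (np.int64(261), np.int64(265), 5); [[326.0, 143.0], [327.0, 2.0], [330.0, -194.0], [327.0, 137.0]]
```

Request:
arm_command(
  targets=[
    [0,1,20,0,0.1],
    [0,1,36,0,0.1],
    [20,1,36,0,0.1],
    [50,1,36,0,0.1],
    [85,1,36,0,0.1],
  ],
)

```text
t: 24.95
eef_pos: [487.7, -314.6, 220.8]
tcp_rot: [3.142, 0.0, 0.031]
ft_force: [-0.4, -1.0, -3.8]
opening: 0.397
grip_force: 30.0
```

Request:
arm_command(
  targets=[
    [30,0,0,0,0.1],
    [60,0,0,0,0.1],
    [90,0,0,0,0.1],
    [110,0,0,0,0.1],
    [118,0,0,0,0.1],
  ],
)

```text
t: 25.45
eef_pos: [606.4, -310.5, 220.0]
tcp_rot: [-3.141, 0.0, 0.033]
ft_force: [-0.2, 0.4, -2.7]
opening: 0.397
grip_force: 30.0
```

Request:
arm_command(
  targets=[
    [0,0,0,0,0.1],
    [0,0,8,0,0.1],
    [0,0,16,0,0.1],
    [0,0,20,0,0.1],
    [0,0,20,0,0.1],
  ],
)

```text
t: 25.95
eef_pos: [603.9, -312.2, 199.8]
tcp_rot: [-3.141, 0.001, 0.03]
ft_force: [0.0, 0.5, -3.1]
opening: 0.398
grip_force: 30.0
```

Run:
```python
from h import *
go(605,-313,193,1.6)
s=env.state();c=env.read_camera("wrist");M=T(c,s);cv2.imwrite("pics/w17.png",c["frame"][:,:,::-1])
asc(c,150,245,270,370,4)
```

```text
t25.95 at [ 603.9 -312.2  199.8] yaw1.7 | shift [1.1 0.8 6.8 0.1] dist7 F [ 0.   0.5 -3.1] op0.40
cols 270 .. 370
150 ~~~~~~~~~~~~~~~~~~~~~~~~~~~~~~~~~~~~~~~~~~~~~~~~~~~~~x~~~x~~~~~~~~~~~~~~~~~~~~~~~~~~~~~~~~~~~~~~~~~~
154 ~~~~~~~~~~~~~~~~~~~~~~~~~~~~~~~~~~~~~~~~~~~~~~~~~~~~~x~~~~~x~~~~~~~~~~~~~~~~~~~~~~~~~~~~~~~~~~~~~~~~
158 ~~~~~~~~~~~~~~~~~~~~~~~~~~~~~~~~~~~~~~~~~~~~~~~~~~~~~~~xx~~~~~~~~~~~~~~~~~~~~~~~~~~~~~~~~~~~~~~~~~~~
162 ~~~~~~~~~~~~~~~~~~~~~~~~~~~~~~~~~~~~~~~~~~~~~~~~~~~~~~~~xx~x~~~x~~~~~~~~~~~~~~~~~~~~~~~~~~~~~~~~~~~~
166 ~~~~~~~~~~~~~~~~~~~~~~~~~~~~~~~~~~~~~~~~~~~~~~~~~~~~~~~~~~~~~~~~~x~~~~~~~~~~~~~~~~~~~~~~~~~~~~~~~~~~
170 ~~~~~~~~~~~~~~~~~~~~~~~~~~~~~~~~~~~~~~~~~~~~~~~~~~~~~~~~~~~~~~~~~~~~~~~~~~~~~~~~~~~~~~~~~~~~~~~~~~~~
174 ~~~~~~~~~~~~~~~~~~~~~~~~~~~~~~~~~~~~~~~~~~~~~~~~~~~~~~~~~~~~~~~~~~~~~~~~~~~~~~~~~~~~~~~~~~~~~~~~~~~~
178 ~~~~~~~~~~~~~~~~~~~~~~~~~~~~~~~~~~~~~~~~~~~~~~~~~~~~~~~~~~~~~~~~~~~~~~~x~~~~~~~~~~~~~~~~~~~~~~~~~~~~
182 ~oooooooooxxxxxxxoooooooooxxxxxxoooo~~~~~~~~~~~~~~~~~~~~~~~~~~~~~~~~~~~~xxxxoooooooooxxxxxxooooooooo
186 oooooooooxxxoooooooooooooxxxooooooooo
[... 833 characters left out ...]
%%%%%xo--------ooooooooo-oooo-     -x%%%%%%x-                    -oooo
222 ooooooooooooooooooooooooox%%%%%%%%xooooooooooooooo-o-o-o-oooo----ox%%%%%%%xxo-------------------oooo
226 ooooooooooooooooxooooooox%%%%%%%%xxooooooooooooooo-oooo-oooooooooox%%%%%%%%%xooooooooxoooooooooooooo
230 oooooooooooox%#####%%xxx%%%%%%%%%xoooooooooooooooooooooo--ooooooooox%%%%%%%%%xox%%#####%xooooooooooo
234 oooooooox%########%#%%x%%%%%%%%%xxooooooooooooooooooooo-o-oooooooooxx%%%%%%%%%xx%%%%#######%%ooooooo
238 ooooox%###########%%%%%%%%%%%%%%xooooooooooooooooooooooooooooooooooox%%%%%%%%%%%%%%###########%xoooo
242 oox%##############%%%%%%%%%%%%%xooooooooooooooooooooooooooooooooooooox%%%%%%%%%%%%%#%############%xo
```

Request:
arm_command(
  targets=[
    [0,0,2,0,0.1],
    [0,0,4,0,0.1],
    [0,0,6,0,0.1],
    [0,0,7,0,0.1],
    [0,0,7,0,0.1],
  ],
)

```text
t: 26.5
eef_pos: [604.6, -312.1, 193.6]
tcp_rot: [3.141, 0.0, 0.031]
ft_force: [0.8, 0.1, -2.6]
opening: 0.4
grip_force: 30.0
```

Request:
arm_command(
  targets=[
    [0,0,1,0,0.1],
    [0,0,2,0,0.1],
    [0,0,3,0,0.1],
    [0,0,4,0,0.1],
    [0,0,4,0,0.1],
  ],
)

```text
t: 27.0
eef_pos: [604.8, -312.3, 192.9]
tcp_rot: [3.14, -0.003, 0.031]
ft_force: [-7.1, 4.1, 19.4]
opening: 0.396
grip_force: 30.0
```

Request:
arm_command(
  targets=[
    [0,0,-3,0,0.1],
    [0,0,-3,0,0.45],
    [0,0,-3,0,0.55],
    [0,0,-3,0,0.6],
    [0,0,-3,0,0.7],
  ],
)

```text
t: 27.5
eef_pos: [604.6, -312.2, 192.4]
tcp_rot: [-3.142, 0.0, 0.03]
ft_force: [0.0, -1.0, -1.0]
opening: 0.631
grip_force: 0.0
```

Request:
arm_command(
  targets=[
    [0,0,0,0,0.7],
    [0,0,-20,0,0.7],
    [0,0,-50,0,0.8],
    [0,0,-80,0,1],
    [0,0,-100,0,1],
  ],
)

```text
t: 28.0
eef_pos: [604.8, -312.3, 294.9]
tcp_rot: [3.14, -0.002, 0.03]
ft_force: [-0.4, 0.6, 0.7]
opening: 0.893
grip_force: 0.0
```

```bash
cat >> h.py <<'E'
def topb():
    t=env.read_camera("top");f=t["frame"].astype(int)
    m=((f.max(2)-f.min(2)<28)&(f.max(2)>80)).astype(np.uint8)
    n,l,st,ce=cv2.connectedComponentsWithStats(cv2.morphologyEx(m,cv2.MORPH_CLOSE,np.ones((3,3))))
    for i in range(1,n):
        x,y,ww,h,a=st[i]
        if 255<x<450 and 140<y<235 and a>60:
            r=cv2.minAreaRect(np.argwhere(l==i)[:,::-1].astype(np.float32));print(st[i].tolist(),np.round(r[0],1),np.round(r[1],1),round(r[2],1))
    return t
E
python3 - <<'E'
from h import *
go(648,43,265,-15);t=topb();cv2.imwrite("pics/top18.png",t["frame"][:,:,::-1])
c=env.read_camera("wrist");s=env.state();M=T(c,s);asc(c,150,240,250,390,4)
P=[(604,-312,232),(604,-293,232),(604,-331,232)];print([w2pix(c,p,M).round(0).tolist() for p in P])
E
```

```text
t28.00 at [ 604.8 -312.3  294.9] yaw1.7 | shift [  54.  -353.8   29.9   16.7] dist359 F [-0.4  0.6  0.7] op0.89
[445, 158, 28, 23, 236] [457.6 169.1] [31.6  8.3] 33.7
[292, 164, 23, 19, 272] [302.9 173.1] [21.8 13.6] 14.7
[327, 167, 18, 15, 206] [335.9 173.9] [16.1 12.7] 9.5
[439, 174, 36, 35, 305] [456.5 189.8] [44.  10.8] 39.8
[366, 176, 84, 134, 5747] [406.1 242.7] [ 62.8 125.7] 16.3
[326, 203, 26, 38, 702] [339.3 221.6] [23.2 36.6] 5.7
cols 250 .. 390
150 ~~~~~~~~~~~~~~~~~~~~~~~~~~~~~~~~~~~~~~~~~~~~~~~~~~~~~~~~~~~~~~~~~~~~~~~~~~~~~~~~~~~~~~~~~~~~~~~~~~~~~~~~~~~~~~~~~~~~~~~x~~~~~~~~~~~~~~~~~~~~
154 ~~~~~~~~~~~~~~~~~~~~~~~~~~~~~~~~~~~~~~~~~~~~~~~~~~~~~~~~~~~~~~~~~~~~~~~~~~~~~~~~~~~~~~~~~~~~~~~~~~~~~~~~~~~~~~~~~~~~~~~o~~~~~~~~~~~~~~~~~~~~
158 ~~~~~~~~~~~~~~~~~~~~~~~~~~~~~~~~~~~~~~~~~~~~~~~~~~~~~~~~~~~~~~~~~~~~~~~~~~~~~~~~~~~~~~~~~~~~~~~~~~~~~~~~~~~~~~~~~~~~~~~o~~~~~~~~~~~~~~~~~~~~
162 ~~~~~~~~~~~~~~~~~~~~~~~~~~~~~~~~~~~~~~~~~~~~~~~~~~~~~~~~~~~~~~~~~~~~~~~~~~~~~~~~~~~~~~~~~~~~~~~~~~~~~~~~~~~~~~~~~~~~~~xx~~~~~~~~~~~~~~~~~~~~
166 ~~~~~~~~~~~~~~~~~~~~~~~~~~~~~~~~~~~~~~~~~~~~~~~~~~~~~~~~
[... 2043 characters left out ...]
   ..~~~~~~~~~~~~~~~~~~~~~~~~~~~~~~~~~~~~~~~~~~~~~~~~~~~~~~~~~~~~~~~~~~
226 ~~~~~~~~~~~~~~~~~~~~~~~~~~~~~~~~~~~~~~~~~~~~~~~~~~~~~~~~~~~~~~~~~~      .-~~~~~~~~~~~~~~~~~~~~~~~~~~~~~~~~~~~~~~~~~~~~~~~~~~~~~~~~~~~~~~~~~~
230 ~~~~~~~~~~~~~~~~~~~~~~~~~~~~~~~~~~~~~~~~~~~~~~~~~~~~~~~~~~~~~~~~~~      .-~~~~~~~~~~~~~~~~~~~~~~~~~~~~~~~~~~~~~~~~~~~~~~~~~~~~~~~~~~~~~~~~~~
234 %~~~~~~~~~~~~~~~~~~~~~~~~~~~~~~~~~~~~~~~~~~~~~~~~~~~~~~~~~~~~~~~~~      .-~~~~~~~~~~~~~~~~~~~~~~~~~~~~~~~~~~~~~~~~~~~~~~~~~~~~~~~~~~~~~~~~~~
238 %~~~~~~~~~~~~~~~~~~~~~~~~~~~~~~~~~~~~~~~~~~~~~~~~~~~~~~~~~~~~~~~~~      .-~~~~~~~~~~~~~~~~~~~~~~~~~~~~~~~~~~~~~~~~~~~~~~~~~~~~~~~~~~~~~~~~~~
[[319.0, 218.0], [297.0, 217.0], [341.0, 218.0]]
```

Request:
arm_command(
  targets=[
    [5,-35,0,2,1],
    [11,-75,0,5,1],
    [18,-118,0,8,1],
    [25,-161,8,11,1],
    [32,-205,15,14,1],
  ],
)

```text
t: 28.6
eef_pos: [630.0, -104.7, 276.2]
tcp_rot: [3.142, 0.001, -0.216]
ft_force: [0.4, 0.3, -0.4]
opening: 1.002
grip_force: 0.0
```

Run:
```python
from h import *
go(651,43,255,-14.7)
```

```text
t28.60 at [ 630.  -104.7  276.2] yaw-12.4 | shift [ -11.2 -148.7   21.2    2.3] dist151 F [ 0.4  0.3 -0.4] op1.00
```

Request:
arm_command(
  targets=[
    [-3,-45,8,2.3,1],
    [-6,-90,14,2.3,1],
    [-10,-130,20,2.3,1],
    [-11,-149,21,2.3,1],
    [-11,-149,21,2.3,1],
  ],
)

```text
t: 29.1
eef_pos: [651.0, 43.8, 255.4]
tcp_rot: [3.141, 0.002, -0.251]
ft_force: [-0.0, -0.1, 0.2]
opening: 1.001
grip_force: 0.0
```

```bash
cat >> h.py <<'E'
def pred(X,Y,yaw,dx,dy,H,top):
    s=env.state();c=env.read_camera("wrist");M=T(c,s)
    a=np.radians(yaw);x=np.array([np.cos(a),np.sin(a),0]);y=np.array([-x[1],x[0],0]);O=np.array([X,Y,0])
    R=np.array([w2pix(c,O+i*dx/2*x+j*dy/2*y+[0,0,H],M) for i,j in((1,1),(1,-1),(-1,-1),(-1,1))]).round(0)
    B=np.array([w2pix(c,O+k*x+j*y+[0,0,top],M) for k in(5,-5) for j in(19,-19)]).round(0)
    print("rim",R.tolist(),"bar",B.tolist());u0=int(R[:,0].min())-12;asc(c,int(R[:,1].min())-14,int(max(R[:,1].max(),B[:,1].max()))+6,u0,u0+int(np.ptp(R[:,0]))+26)
E
python3 - <<'E'
from h import *
go(651,43,255,-14.7);pred(648,43,-14.7,42,76,55,130)
E
```

```text
t29.10 at [651.   43.8 255.4] yaw-14.4 | shift [0.2 0.8 0.4 0.3] dist1 F [-0.  -0.1  0.2] op1.00
rim [[293.0, 171.0], [350.0, 172.0], [349.0, 202.0], [293.0, 202.0]] bar [[304.0, 197.0], [339.0, 197.0], [304.0, 205.0], [339.0, 206.0]]
cols 281 .. 364
157 ~~~~~~~~~~~~~~~~~~~~~~~~~~~~~~~~~~~~~~~~~~~~~~~~~~~~~~~~~~~~~~~~~~~~~~~~~~~~~~~~~~~
159 ~~~~~~~~~~~~~~~~~~~~~~~~~~~~~~~~~~~~~~~~~~~~~~~~~~~~~~~~~~~~~~~~~~~~~~~~~~~~~~~~~~~
161 ~~~~~~~~~~~~~~~~~~~~~~~~~~~~~~~~~~~~~~~~~~~~~~~~~~~~~~~~~~~~~~~~~~~~~~~~~~~~~~~~~~~
163 ~~~~~~~~~~~~~~~~~~~~~~~~~~~~~~~~~~~~~~~~~~~~~~~~~~~~~~~~~~~~~~~~~~~~~~~~~~~~~~~~~~~
165 ~~~~~~~~~~~~~-oooxxxxooooooxxxxooooooxxxoooooooxxxxoooooxxxxoooo~~~~~~~~~~~~~~~~~~~
167 ~~~~~~~~~~~~---ooooooooooooooooooooooooooooooooooooooooooooooooooo~~~~~~~~~~~~~~~~~
169 ~~~~~~~~~~                                                 ...-....~~~~~~~~~~~~~~~~
171 ~~~~~~~~~~  .--.....................     ........      ..-----oo---~~~~~~~~~~~~~~~~
173 ~~~~~~~~~~  .oo-----------------------------------------------ooo-o~~~~~~~~~~~~~~~~
175 ~~~~~~~~~~  .oo----------ooxxoo----------------ooooo-
[... 914 characters left out ...]
 ~~~~~~~~~~     .....-oooooooooooooooooooooooooooooooooo-.......   ~~~~~~~~~~~~oxxxx
199 ~~~~~~~~~~~.........-oooooooooooooooooooooooooooooooooo.          ~~~~~~~~~~~oxxxxo
201 ~~~~~~~~~~~~~~~~~~~~~~ooo~~~~~~~~~~~~~~~~~~~~~~~~~~~o~~~~~~~~~~~~~~~~~~~~~~~~xxxooo
203 ~~~~~~~~~~~~~~~~~~~~~~~~~~~~~~~~~~~~~~~~~~~~~~~~~~~~~~~~~~~~~~~~~~~~~~~~~~~~~xxxooo
205 ~~~~~~~~~~~~~~~~~~~~~~~~~~~~~~~~~~~~~~~~~~~~~~~~~~~~~~~~~~~~~~~~~~~~~~~~~~~~~xooooo
207 ~~~~~~~~~~~~~~~~~~~~~~~~~~~~~~~~~~~~~~~~~~~~~~~~~~~~~~~~~~~~~~~~~~~~~~~~~~~~~oooooo
209 ~~~~~~~~~~~~~~~~~~~~~~~~~~~~~~~~~~~~~~~~~~~~~~~~~~~~~~~~~~~~~~~~~~~~~~~~~~~~~~ooooo
211 ~~~~~~~~~~~~~~~~~~~~~~~~~~~~~~~~~~~~~~~~~~~~~~~~~~~~~~~~~~~~~~~~~~~~~~~~~~~~~~~oooo
```

Request:
arm_command(
  targets=[
    [1,-1,45,0,1],
    [1,-1,90,0,1],
    [1,-1,135,0,0.9],
    [1,-1,158,0,0.8],
    [1,-1,164,0,0.7],
  ],
)

```text
t: 29.65
eef_pos: [651.1, 40.6, 89.6]
tcp_rot: [3.14, 0.005, -0.256]
ft_force: [0.7, 1.3, 0.5]
opening: 0.804
grip_force: 0.0
```

Request:
arm_command(
  targets=[
    [0,0,0,0,0.6],
    [0,0,0,0,0.4],
    [0,0,0,0,0.2],
    [0,0,0,0,0.1],
    [0,0,0,0,0.1],
  ],
)

```text
t: 30.15
eef_pos: [652.7, 42.5, 93.5]
tcp_rot: [-3.141, -0.001, -0.254]
ft_force: [0.6, -1.2, -1.5]
opening: 0.4
grip_force: 29.8
```

Request:
arm_command(
  targets=[
    [0,0,0,0,0.1],
    [0,0,-15,0,0.1],
    [0,0,-45,0,0.1],
    [0,0,-85,0,0.1],
    [0,0,-125,0,0.1],
  ],
)

```text
t: 30.65
eef_pos: [652.0, 42.4, 219.5]
tcp_rot: [3.141, 0.001, -0.254]
ft_force: [0.4, -0.3, -2.4]
opening: 0.396
grip_force: 29.8
```

Run:
```python
from h import *
go(400,-318,250,1.7)
```

```text
t30.65 at [652.   42.4 219.5] yaw-14.6 | shift [-153.3  412.1  -30.5  -16.3] dist441 F [ 0.4 -0.3 -2.4] op0.40
```

Request:
arm_command(
  targets=[
    [-12,25,-15,-2,0.1],
    [-30,65,-30,-5,0.1],
    [-50,108,-32,-8,0.1],
    [-70,150,-32,-11,0.1],
    [-90,192,-32,-13,0.1],
  ],
)

```text
t: 31.15
eef_pos: [515.5, -121.8, 250.6]
tcp_rot: [3.141, -0.001, -0.025]
ft_force: [0.4, -0.2, -2.3]
opening: 0.396
grip_force: 29.8
```

Run:
```python
from h import *
go(395,-318,252,1.7)
```

```text
t31.15 at [ 515.5 -121.8  250.6] yaw-1.4 | shift [-115.6  199.1   -1.4   -3.1] dist230 F [ 0.4 -0.2 -2.3] op0.40
```

Request:
arm_command(
  targets=[
    [-30,35,0,-1,0.1],
    [-60,72,0,-2,0.1],
    [-90,110,0,-3.1,0.1],
    [-108,152,0,-3.1,0.1],
    [-116,195,0,-3.1,0.1],
  ],
)

```text
t: 31.65
eef_pos: [393.9, -313.7, 250.9]
tcp_rot: [3.141, -0.0, 0.027]
ft_force: [1.9, -0.3, -1.7]
opening: 0.397
grip_force: 29.9
```

Request:
arm_command(
  targets=[
    [0,4,0,0,0.1],
    [0,4,0,0,0.1],
    [0,4,0,0,0.1],
  ],
)

```text
t: 31.95
eef_pos: [395.9, -315.8, 249.9]
tcp_rot: [-3.141, 0.0, 0.027]
ft_force: [-0.5, 0.5, -2.4]
opening: 0.402
grip_force: 30.0
```

Run:
```python
from h import *
go(552,-313.5,221,1.7)
s=env.state();c=env.read_camera("wrist");f=c["frame"].astype(int)
w=(f.min(2)>150)&(f.max(2)-f.min(2)<25)
for r in range(0,170,16):
    n=np.where(w[r,290:350])[0]; print(r,(n.min()+290,n.max()+290,len(n)) if len(n) else "",end="; ")
```

```text
t31.95 at [ 395.9 -315.8  249.9] yaw1.6 | shift [ 1.561e+02  2.000e+00  2.890e+01 -1.000e-01] dist159 F [-0.5  0.5 -2.4] op0.40
0 (np.int64(318), np.int64(329), 12); 16 (np.int64(317), np.int64(329), 13); 32 (np.int64(318), np.int64(328), 11); 48 (np.int64(318), np.int64(328), 11); 64 (np.int64(318), np.int64(328), 11); 80 (np.int64(318), np.int64(328), 11); 96 (np.int64(318), np.int64(327), 10); 112 (np.int64(317), np.int64(327), 11); 128 (np.int64(318), np.int64(326), 9); 144 ; 160 ;
```

Request:
arm_command(
  targets=[
    [0,1.5,20,0,0.1],
    [5,1.5,29,0,0.1],
    [25,1.5,29,0,0.1],
    [55,1.5,29,0,0.1],
    [85,1.5,29,0,0.1],
  ],
)

```text
t: 32.5
eef_pos: [482.4, -314.8, 220.8]
tcp_rot: [-3.141, 0.0, 0.028]
ft_force: [-0.1, 0.2, -1.5]
opening: 0.396
grip_force: 30.0
```

Request:
arm_command(
  targets=[
    [25,0,0,0,0.1],
    [45,0,0,0,0.1],
    [60,0,0,0,0.1],
    [68,0,0,0,0.1],
    [68,0,0,0,0.1],
  ],
)

```text
t: 33.0
eef_pos: [549.7, -313.1, 220.3]
tcp_rot: [-3.141, 0.0, 0.029]
ft_force: [-0.1, -0.6, -1.6]
opening: 0.393
grip_force: 30.0
```

Request:
arm_command(
  targets=[
    [0,0,0,0,0.1],
    [0,0,8,0,0.1],
    [0,0,16,0,0.1],
    [0,0,22,0,0.1],
    [0,0,23,0,0.1],
  ],
)

```text
t: 33.5
eef_pos: [548.3, -313.9, 196.5]
tcp_rot: [-3.141, 0.001, 0.027]
ft_force: [-0.4, 0.4, -1.7]
opening: 0.398
grip_force: 30.0
```

Request:
arm_command(
  targets=[
    [0,0,2,0,0.1],
    [0,0,3,0,0.1],
    [0,0,4,0,0.1],
    [0,0,4,0,0.1],
  ],
)

```text
t: 33.9
eef_pos: [549.0, -314.1, 194.9]
tcp_rot: [3.14, -0.001, 0.027]
ft_force: [-1.8, 1.2, 7.3]
opening: 0.398
grip_force: 30.0
```

Seated on the rod. Release and rise.

Request:
arm_command(
  targets=[
    [0,0,-1,0,0.1],
    [0,0,-1,0,0.45],
    [0,0,-1,0,0.55],
    [0,0,-1,0,0.6],
    [0,0,-1,0,0.7],
  ],
)

```text
t: 34.4
eef_pos: [549.0, -314.0, 194.6]
tcp_rot: [3.141, -0.0, 0.027]
ft_force: [-0.1, 0.0, 0.4]
opening: 0.632
grip_force: 0.0
```

Request:
arm_command(
  targets=[
    [0,0,0,0,0.7],
    [0,0,-20,0,0.7],
    [0,0,-50,0,0.8],
    [0,0,-80,0,1],
    [0,0,-100,0,1],
  ],
)

```text
t: 34.9
eef_pos: [549.1, -314.1, 296.8]
tcp_rot: [3.14, -0.002, 0.027]
ft_force: [0.4, -0.4, -0.1]
opening: 0.901
grip_force: 0.0
```

Run:
```python
from h import *
t=topb();p=pix2w(t,(335.9,173.9),42);print(p);go(p[0]+2,p[1],250,-9)
c=env.read_camera("wrist");asc(c,110,240,260,380,6)
```

```text
[424, 150, 76, 95, 1431] [456.5 197. ] [66.8 71.5] 35.3
[392, 167, 41, 41, 329] [406.3 184.2] [29.1 47.4] 37.2
[326, 170, 18, 15, 196] [334.3 177.1] [16.  12.5] 10.3
[447, 185, 34, 22, 252] [461.5 196.2] [34.4 13.6] 21.0
[430, 197, 26, 20, 92] [444.9 205.3] [27.3 11.9] 24.6
[326, 203, 26, 38, 705] [339.4 221.6] [23.4 36.6] 5.7
[365, 210, 85, 118, 4628] [410.1 265.6] [ 49.8 121.1] 33.0
[647.29965225 -72.12259232  42.        ]
t34.95 at [ 549.8 -314.5  299.7] yaw1.6 | shift [ 106.1 -239.6   49.7   10.6] dist267 F [-0.2 -0.8  2.4] op0.94
cols 260 .. 380
110 ~~~~~~~~~~~~~~~~~~~~~~~~~~~~~~~~~~~~~~~~~~~~~~~~~~~~~~~~-      .-ox~~~~~~~~~~~~~~~~~~~~~~~~~~~~~~~~~~~~~~~~~~~x~~~~~~~~~
116 ~~~~~~~~~~~~~~~~~~~~~~~~~~~~~~~~~~~~~~~~~~~~~~~~~~~~~~~~.      .-o~~~~~~~~~~~~~~~~~~~~~~~~~~~~~~~~~~~~~~~~~~~~~~~~~~~~~~
122 ~~~~~~~~~~~~~~~~~~~~~~~~~~~~~~~~~~~~~~~~~~~~~~~~~~~~~~~~.      .-~~~~~~~~~~~~~~~~~~~~~~~~~~~~~~~~~~~~~~~~~~~~~o~~~~~~~~~
128 ~~~~~~~~~~~~~~~~   ------------------------------------.       .-                              .......-oo~~~~x~~~~~~~~~~
134 ~~~~~~~~~~~~~~~~   -oooooo-------------
[... 1506 characters left out ...]
%xxoooooo-       .-oooooooox%%%%%xxooooooo-.   ~~~~~~~~~~~~~~~~~~~~~~~~~~~~
212 ~~~~~~~~~~~~~~~~~~~~~~~~~~~    .......-oooooooooooooooooooxxxxxxxxxxxxxx%xxxxxxxo........   ~~~~~~~~~~~~~~~~~~~~~~~~~~~~
218 ~~~~~~~~~~~~~~~~~~~~~~~~~~~~~~~~~~~~~~~ooooooooooooooooooooxxxxxxxxxxxxxxxxxxxxx~~~~~~~~~~~~~~~~~~~~~~~~~~~~~~~~~~~~~~~~
224 ~~~~~~~~~~~~~~~~~~~~~~~~~~~~~~~~~~~~~~~~~~~~~~~~~~~~~~~      ..~~~~~~~~~~~~~~~~~~~~~~~~~~~~~~~~~~~~~~~~~~~~~~~~~~~~~~~~~
230 ~~~~~~~~~~~~~~~~~~~~~~~~~~~~~~~~~~~~~~~~~~~~~~~~~~~~~~~      ..~~~~~~~~~~~~~~~~~~~~~~~~~~~~~~~~~~~~~~~~~~~~~~~~~~~~~~~~~
236 ~~~~~~~~~~~~~~~~~~~~~~~~~~~~~~~~~~~~~~~~~~~~~~~~~~~~~~~      .-~~~~~~~~~~~~~~~~~~~~~~~~~~~~~~~~~~~~~~~~~~~~~~~~~~~~~~~~~
```

Run:
```python
from h import *
t=topb();c0=pix2w(t,(339.25,166.75),42);p=pix2w(t,(334.3,177.1),42);print(c0,p);go(p[0]+3,p[1],235,-9.5)
```

```text
[421, 150, 78, 85, 1383] [460.7 191.4] [65.5 58.8] 34.2
[392, 167, 33, 42, 330] [404.  185.3] [27.1 44.7] 28.7
[326, 170, 18, 15, 193] [334.3 177.1] [16.  12.5] 10.3
[447, 183, 35, 24, 267] [462.  195.7] [35. 15.] 21.2
[440, 197, 16, 20, 83] [447.3 207.2] [23.3  8.5] 45.0
[326, 203, 26, 38, 702] [339.3 221.6] [23.2 36.6] 5.7
[365, 210, 85, 120, 4660] [410.8 265.5] [ 53.5 120.7] 36.4
[673.32969249 -84.03325028  42.        ] [635.67425636 -66.44430242  42.        ]
t35.05 at [ 549.1 -314.1  295.5] yaw1.5 | shift [  96.2 -245.1   60.5   11. ] dist270 F [-0.6  0.3 -0.5] op0.99
```

Request:
arm_command(
  targets=[
    [17,-43,0,3,1],
    [34,-87,10,6,1],
    [51,-130,25,9,1],
    [68,-173,40,11,1],
    [84,-215,60,11,1],
  ],
)

```text
t: 35.55
eef_pos: [627.2, -94.9, 233.0]
tcp_rot: [-3.142, 0.001, -0.166]
ft_force: [1.1, -0.5, -0.8]
opening: 0.999
grip_force: 0.0
```

Request:
arm_command(
  targets=[
    [7,-30,0,0,1],
    [7,-30,0,0,1],
    [7,-30,0,0,1],
  ],
)

```text
t: 35.85
eef_pos: [638.6, -68.0, 233.3]
tcp_rot: [3.141, 0.002, -0.164]
ft_force: [0.1, -1.1, -0.3]
opening: 1.001
grip_force: 0.0
```

Run:
```python
from h import *
go(638,-67,235,-9.5);pred(636,-66.5,-9.5,40,58,42,112)
```

```text
t35.85 at [638.6 -68.  233.3] yaw-9.4 | shift [-0.7 -0.9 -1.7  0.1] dist2 F [ 0.1 -1.1 -0.3] op1.00
rim [[297.0, 173.0], [341.0, 174.0], [341.0, 203.0], [297.0, 203.0]] bar [[301.0, 198.0], [337.0, 198.0], [301.0, 207.0], [337.0, 207.0]]
cols 285 .. 355
159 ~~~~~~~~~~~~~~~~~~~~~~~~~~~~~~~~~~~~~~~~~~~~~~~~~~~~~~~~~~~~~~~~~~~~~~
161 ~~~~~~~~~~~~~~~~~~~~~~~~~~~~~~~~~~~~~~~~~~~~~~~~~~~~~~~~~~~~~~~~~~~~~~
163 ~~~~~~~~~~~~~~~~~~~~~~~~~~~~~~~~~~~~~~~~~~~~~~~~~~~~~~~~~~~~~~~~~~~~~~
165 ~~~~~~~~~~~~~~~~~~~~~~~~~~~~~~~~~~~~~~~~~~~~~~~~~~~~~~~~~~~~~~~~~~~~~~
167 ~~~~~~~~~~~~~~~oooxxxxooooooxxxxooooooxxxxxoooooxxxxxooo~~~~~~~~~~~~~~
169 ~~~~~~~~~~~~~~......------------------------------oo-----~~~~~~~~~~~~~
171 ~~~~~~~~~~~~~                                            .~~~~~~~~~~~~
173 ~~~~~~~~~~~~~  .----------------        .-------------.  .~~~~~~~~~~~~
175 ~~~~~~~~~~~~~  -o----------------. ..----------------o---~~~~~~~~~~~~~
177 ~~~~~~~~~~~~~  -o----ooxxoo-----------------ooooo----oooo~~~~~~~~~~~~~
179 ~~~~~~~~~~~~~  -o---oxx%xoo----------------ox%%xxo---oo--~~~~~~~~~~~~~
181 ~~~~~~~~~~~~~  -o
[... 478 characters left out ...]
xxxxxxxo.   ~~~~~~~~~~~~~
195 ~~~~~~~~~~~~~  .oooooooooooooooooooooooooooooooooooxo-   ~~~~~~~~~~~~~
197 ~~~~~~~~~~~~~   .-oooooooooooooooooooooooooooooooooxo.   ~~~~~~~~~~~~~
199 ~~~~~~~~~~~~~~   -oooooooooooooooooooooooooooooooooo.   ~~~~~~~~~~~~~~
201 ~~~~~~~~~~~~~~~~~~ooooooooooooooooooooooooooooooooo~~~~~~~~~~~~~~~~~~~
203 ~~~~~xxx%xx%%xx~~~~~~~~~~~~~~~~~~~~~~~~~~~~~~~~~~~~~~~~~~~~~~~~~~~~~~~
205 ~~xx%%%%%%%%%%%%%x~~~~~~~~~~~~~~~~~~~~~~~~~~~~~~~~~~~~~~~~~~~~~~~~~~~~
207 xxxxxxxxxxxxx%%%%%%x~~~~~~~~~~~~~~~~~~~~~~~~~~~~~~~~~~~~~~~~~~~~~~~~~~
209 oooooooooooooxxxx%%%%x~~~~~~~~~~~~~~~~~~~~~~~~~~~~~~~~~~~~~~~~~~~~~~~~
211 oooooooooooooooooxx%%x~~~~~~~~~~~~~~~~~~~~~~~~~~~~~~~~~~~~~~~~~~~~~~~~
```

Request:
arm_command(
  targets=[
    [1,0,45,0,1],
    [1,0,90,0,1],
    [1,0,132,0,0.9],
    [1,0,154,0,0.8],
    [1,0,160,0,0.7],
  ],
)

```text
t: 36.4
eef_pos: [638.3, -69.9, 71.9]
tcp_rot: [3.142, 0.004, -0.167]
ft_force: [-0.8, -0.1, -0.0]
opening: 0.803
grip_force: 0.0
```

Request:
arm_command(
  targets=[
    [0,0,0,0,0.6],
    [0,0,0,0,0.4],
    [0,0,0,0,0.2],
    [0,0,0,0,0.1],
    [0,0,0,0,0.1],
  ],
)

```text
t: 36.9
eef_pos: [640.2, -68.5, 75.4]
tcp_rot: [3.141, -0.001, -0.165]
ft_force: [-0.1, 0.3, 2.0]
opening: 0.398
grip_force: 29.9
```

Request:
arm_command(
  targets=[
    [0,0,0,0,0.1],
    [0,0,-15,0,0.1],
    [0,0,-50,0,0.1],
    [0,0,-95,0,0.1],
    [0,0,-140,0,0.1],
  ],
)

```text
t: 37.4
eef_pos: [639.4, -68.4, 216.8]
tcp_rot: [3.141, 0.001, -0.165]
ft_force: [1.1, 0.0, -1.2]
opening: 0.399
grip_force: 29.9
```

Run:
```python
from h import *
go(395,-316,250,1.6)
```

```text
t37.40 at [639.4 -68.4 216.8] yaw-9.5 | shift [-200.4  284.3  -33.2  -11.1] dist349 F [ 1.1  0.  -1.2] op0.40
```

Request:
arm_command(
  targets=[
    [-30,10,-20,-2,0.1],
    [-68,35,-33,-4,0.1],
    [-106,60,-33,-6,0.1],
    [-144,90,-33,-8,0.1],
    [-174,128,-33,-10,0.1],
  ],
)

```text
t: 37.9
eef_pos: [445.0, -165.8, 248.6]
tcp_rot: [3.141, -0.0, 0.012]
ft_force: [0.4, -1.5, -1.8]
opening: 0.393
grip_force: 30.0
```

Run:
```python
from h import *
go(395,-316,250,1.6)
```

```text
t37.90 at [ 445.  -165.8  248.6] yaw0.7 | shift [-51.8 149.5  -1.4  -0.9] dist158 F [ 0.4 -1.5 -1.8] op0.39
```

Request:
arm_command(
  targets=[
    [-22,40,0,-0.9,0.1],
    [-42,82,0,-0.9,0.1],
    [-52,122,0,-0.9,0.1],
    [-52,149,0,-0.9,0.1],
    [-52,149,0,-0.9,0.1],
  ],
)

```text
t: 38.4
eef_pos: [396.1, -318.4, 248.2]
tcp_rot: [3.14, -0.0, 0.022]
ft_force: [-0.4, 0.6, -2.3]
opening: 0.397
grip_force: 30.0
```

Request:
arm_command(
  targets=[
    [0,0,0,0,0.1],
    [0,0,0,0,0.1],
  ],
)

```text
t: 38.6
eef_pos: [396.6, -314.7, 247.9]
tcp_rot: [-3.141, 0.0, 0.026]
ft_force: [-0.3, 0.2, -2.2]
opening: 0.396
grip_force: 30.0
```

Run:
```python
from h import *
go(500,-314,221,1.6)
s=env.state();c=env.read_camera("wrist");f=c["frame"].astype(int)
w=(f.min(2)>150)&(f.max(2)-f.min(2)<25)
for r in range(40,170,16):
    n=np.where(w[r,290:350])[0]; print(r,(n.min()+290,n.max()+290,len(n)) if len(n) else "",end="; ")
```

```text
t38.60 at [ 396.6 -314.7  247.9] yaw1.5 | shift [ 1.033e+02  2.000e+00  2.690e+01 -1.000e-01] dist107 F [-0.3  0.2 -2.2] op0.40
40 (np.int64(290), np.int64(349), 41); 56 (np.int64(290), np.int64(349), 60); 72 (np.int64(319), np.int64(329), 11); 88 (np.int64(320), np.int64(329), 10); 104 (np.int64(319), np.int64(329), 11); 120 (np.int64(319), np.int64(328), 10); 136 (np.int64(320), np.int64(328), 9); 152 ; 168 ;
```

Request:
arm_command(
  targets=[
    [0,2.5,15,0,0.1],
    [5,2.5,27,0,0.1],
    [25,2.5,27,0,0.1],
    [50,2.5,27,0,0.1],
    [75,2.5,27,0,0.1],
  ],
)

```text
t: 39.15
eef_pos: [472.9, -315.4, 220.4]
tcp_rot: [-3.141, 0.0, 0.026]
ft_force: [-0.5, -0.2, -1.2]
opening: 0.394
grip_force: 30.0
```

Request:
arm_command(
  targets=[
    [15,0,0,0,0.1],
    [25,0,0,0,0.1],
    [28,0,0,0,0.1],
    [28,0,0,0,0.1],
  ],
)

```text
t: 39.55
eef_pos: [499.5, -315.4, 220.5]
tcp_rot: [-3.141, 0.0, 0.026]
ft_force: [0.1, -0.9, -1.4]
opening: 0.396
grip_force: 30.0
```

Request:
arm_command(
  targets=[
    [0,0,0,0,0.1],
    [0,0,8,0,0.1],
    [0,0,16,0,0.1],
    [0,0,22,0,0.1],
    [0,0,23,0,0.1],
  ],
)

```text
t: 40.05
eef_pos: [499.2, -315.4, 196.5]
tcp_rot: [-3.141, 0.001, 0.025]
ft_force: [0.2, -1.0, -0.5]
opening: 0.396
grip_force: 30.0
```

Request:
arm_command(
  targets=[
    [0,0,2,0,0.1],
    [0,0,3,0,0.1],
    [0,0,4,0,0.1],
    [0,0,4,0,0.1],
  ],
)

```text
t: 40.45
eef_pos: [499.8, -315.7, 194.9]
tcp_rot: [3.14, -0.001, 0.025]
ft_force: [-2.6, 1.9, 7.3]
opening: 0.398
grip_force: 30.0
```

Request:
arm_command(
  targets=[
    [0,0,-1,0,0.1],
    [0,0,-1,0,0.45],
    [0,0,-1,0,0.55],
    [0,0,-1,0,0.6],
    [0,0,-1,0,0.7],
  ],
)

```text
t: 40.95
eef_pos: [499.7, -315.6, 194.5]
tcp_rot: [3.142, 0.0, 0.025]
ft_force: [-0.1, -0.1, -0.2]
opening: 0.633
grip_force: 0.0
```

Request:
arm_command(
  targets=[
    [0,0,0,0,0.7],
    [0,0,-20,0,0.7],
    [0,0,-50,0,0.8],
    [0,0,-90,0,1],
    [0,0,-130,0,1],
  ],
)

```text
t: 41.45
eef_pos: [499.5, -315.4, 325.9]
tcp_rot: [-3.141, 0.001, 0.025]
ft_force: [-0.3, -0.1, 0.4]
opening: 0.897
grip_force: 0.0
```

Request:
arm_command(
  targets=[
    [-40,0,0,0,1],
    [-80,0,0,0,1],
    [-100,-30,0,0,1],
    [-100,-70,0,0,1],
    [-100,-70,0,0,1],
  ],
)

```text
t: 41.95
eef_pos: [396.9, -245.3, 325.3]
tcp_rot: [-3.142, -0.001, 0.026]
ft_force: [0.2, -0.0, 1.1]
opening: 0.996
grip_force: 0.0
```

Run:
```python
from h import *
go(400,-300,300,0)
s=env.read_camera("scene")["frame"];w=env.read_camera("wrist")["frame"];t=env.read_camera("top")["frame"]
a=cv2.resize(s[160:360,200:400],(400,400));b=cv2.resize(w[0:240,200:440],(400,400));d=cv2.resize(t[110:250,195:475],(400,200));e=cv2.resize(s[40:240,200:480],(400,200))
cv2.imwrite("pics/fin.png",np.vstack([np.hstack([a,b]),np.hstack([d,e])])[:,:,::-1])
```

```text
t41.95 at [ 396.9 -245.3  325.3] yaw1.5 | shift [ 1.6 54.8 25.3  1.5] dist60 F [ 0.2 -0.   1.1] op1.00
```

View pics/fin.png

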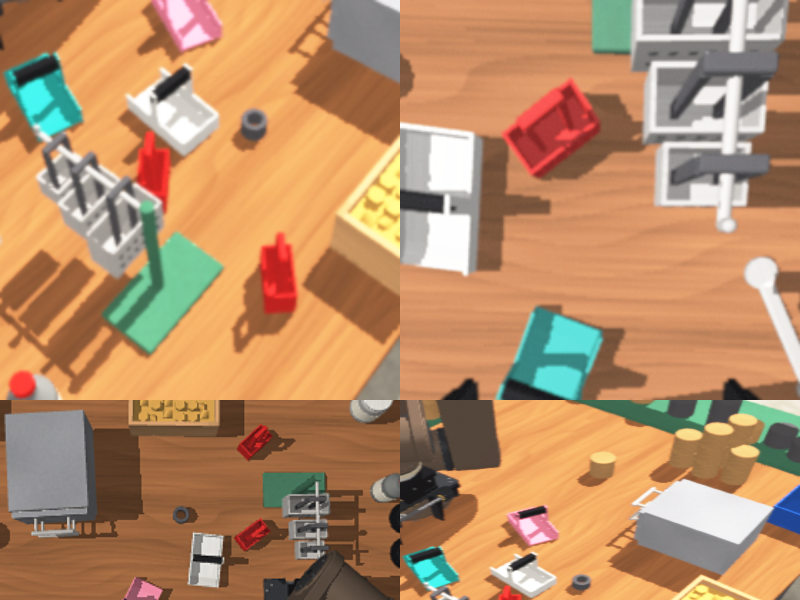

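Run:
```python
from h import *
t=env.read_camera("top");f=t["frame"].astype(int);w=(f.min(2)>140)&(f.max(2)-f.min(2)<45)
for u in(224,228,232,236,240): print(u,[v for v in range(183,215) if w[v,u]])
print([pix2w(t,(232,v),122)[0].round(1) for v in(199,200,201,202,252)])
a=env.read_camera("scene")["frame"].astype(int)
for _ in range(8): b=env.read_camera("scene")["frame"].astype(int)
print("motion",(abs(a-b)[200:300,200:300].max(2)>40).sum())
print(env.job_done())
```

```text
224 [183, 184, 185, 188, 189, 190, 195, 196, 197, 198, 199, 200, 201, 202, 203, 205]
228 [183, 184, 185, 187, 188, 189, 190, 202, 203, 205]
232 [183, 184, 185, 187, 188, 189, 190, 201, 202, 203, 204, 205]
236 [183, 184, 187, 188, 189, 190, 201, 202, 203]
240 [183, 184, 187, 188, 189, 201, 202]
[np.float64(545.9), np.float64(542.5), np.float64(539.2), np.float64(535.8), np.float64(370.5)]
motion 0
the job is handed in; nothing more can be done
None
```

The job is handed in: all five fittings are in the drawer and it is pushed shut. The empty scoop stands upright on the table, about 1 cm from where it started. Baskets a, b and c hang still on the hook, largest innermost. The other things on the bench look untouched.

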